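# Load tacky circuit boards onto the curing mat with a flat lifter

## Task

The circuit boards standing on the bench have just been coated and are still tacky: using the flat lifter, and never touching a board with the gripper, carry every board to the curing mat and stand each one squarely inside an outlined bay of its own. Only when all boards are loaded, slide the heat control to the white mark. Also press the lid of the coating pot down until it is fully home, and finish with the lifter lying lengthwise on its rest pad again; leave the other things on the bench alone.

Things in the scene. Friction and masses are not known exactly. Their poses are not given: they have to be found in the camera images.
- board0: Blue circuit board, 90 (x) by 70 mm (y), 120 g, on four brass stand-offs (8 mm thick, 14 mm high, at 40 mm either way in x, 30 mm in y). Sheet 14 to 16 mm above the feet, parts on top up to 26 mm. 52 mm is free between the stand-offs at each short (x) end. Origin: centre, at the feet; z up. Two or three boards, all alike; an absent one reads None.
- board1: Blue circuit board, 90 (x) by 70 mm (y), 120 g, on four brass stand-offs (8 mm thick, 14 mm high, at 40 mm either way in x, 30 mm in y). Sheet 14 to 16 mm above the feet, parts on top up to 26 mm. 52 mm is free between the stand-offs at each short (x) end. Origin: centre, at the feet; z up. Two or three boards, all alike; an absent one reads None.
- board2: Blue circuit board, 90 (x) by 70 mm (y), 120 g, on four brass stand-offs (8 mm thick, 14 mm high, at 40 mm either way in x, 30 mm in y). Sheet 14 to 16 mm above the feet, parts on top up to 26 mm. 52 mm is free between the stand-offs at each short (x) end. Origin: centre, at the feet; z up. Two or three boards, all alike; an absent one reads None.
- lifter: Flat steel lifter (spatula), 160 g: blade 110 (x) by 36 by 2.5 mm; from its rear (-x) end a neck (22 mm wide, front face at x = -51 mm) rises to a level black handle over the blade: x from -90 to +10 mm, 18 mm wide (y), 55 to 79 mm above the blade's underside. The free blade end points to +x. Origin: centre of the blade's underside; z up. Starts on the rest pad.
- lifter_grip (a point): Centre of the lifter's handle, at (-40, 0, 67) mm in the lifter's frame.
- rest: Fixed grey plastic rest pad of the lifter, 190 mm (x) by 90 mm (y), 3 mm thick. Origin: centre of its underside, on the bench.
- rest_spot (a point): Where the lifter's origin belongs on the rest pad's top (with the lifter along the pad's x); 18 mm from the pad's centre in its +x.
- mat: Fixed black curing mat, 140 mm (x) by 345 mm (y), 3 mm thick, with three outlined bays side by side, 110 mm apart in y, each 120 mm (x) by 96 mm (y) and outlined in white. Origin: centre of its underside, on the bench.
- bay0 (a point): Centre of the left (+y) bay of the mat, on the mat's top; its axes are the mat's. Any board may go in any bay.
- bay1 (a point): Centre of the middle bay of the mat, on the mat's top; its axes are the mat's. Any board may go in any bay.
- bay2 (a point): Centre of the right (-y) bay of the mat, on the mat's top; its axes are the mat's. Any board may go in any bay.
- heat_box: Fixed grey heat controller box, 70 mm (x) by 190 mm (y), 25 mm high, carrying a black track (14 mm high) along its y with a white slide grip. Origin: centre of its underside.
- heat (a joint): Slide grip of the heat control, in m: 0 at the track's -y end, 0.100 at its +y end (along the box's y). The white mark is at 0.075.
- heat_top (a point): Centre of the top of the slide grip. The grip is 28 mm (x) by 20 mm (y) and stands 40 mm above its track.
- heat_mark (a point): Where the centre of the top of the slide grip is when it stands at the white mark (a pair of 7 mm wide white bars across the box and the track's rim, either side of the grip).
- pot_lid (a joint): Snap lid of the coating pot, in m: 0 standing proud, 0.009 fully home (pressed straight down with about 7 N).
- lid_top (a point): Centre of the top of the white lid (86 mm across) of the fixed aluminium pot (84 mm across); about 65 mm above the bench while proud.
- dropper: Bystander: amber bottle, 36 mm across, 85 mm high. Origin: centre of its foot.
- driver: Bystander: screwdriver with yellow handle lying on the bench, 200 mm long, 26 mm thick.
- spool: Bystander: metal spool of 60 mm across, 42 mm high, standing on its end.
- brush: Bystander: flat brush lying on the bench, 200 mm long.
- meter: Bystander: blue handheld meter lying on the bench, 180 by 85 mm, 34 mm high.
Not all that is in view belongs to the job. Several things look just like the lifter: the one meant starts farthest to the robot's right.

How it is judged:
On the way, in this order (a step that is already met when the one before it is completed fails the run):
1. a board is raised clear of the bench on the lifter (((height (world z) of board0 above 0.025 m and contact force between board0 and lifter above 0.3 N) or (height (world z) of board1 above 0.025 m and contact force between board1 and lifter above 0.3 N) or (height (world z) of board2 above 0.025 m and contact force between board2 and lifter above 0.3 N))), for 0.2 s.
2. every board stands in a bay of the mat, off the lifter ((horizontal distance between board0 and bay0 below 0.02 m or horizontal distance between board0 and bay1 below 0.02 m or horizontal distance between board0 and bay2 below 0.02 m) and angle between the x axis of each of board0, board1, board2 and the x axis of mat, either way round below 0.2 rad and angle between each of board0, board1, board2's own z axis and vertical below 0.1 rad and z of each of board0, board1, board2 in the frame of bay0 below 0.006 m and contact force between each of board0, board1, board2 and lifter below 0.05 N and (horizontal distance between board1 and bay0 below 0.02 m or horizontal distance between board1 and bay1 below 0.02 m or horizontal distance between board1 and bay2 below 0.02 m) and (horizontal distance between board2 and bay0 below 0.02 m or horizontal distance between board2 and bay1 below 0.02 m or horizontal distance between board2 and bay2 below 0.02 m)), for 0.3 s.
3. then the heat control stands at the white mark (value of joint heat between 0.069 and 0.081 m), for 0.2 s.
At the end, for the whole second after the job is handed in: Boards upright on the mat, one per bay (20 mm, 0.2 rad), off the lifter; heat control within 6 mm of the mark; pot lid home (7.5 of 9 mm or more); lifter flat on its pad (30 mm, 0.3 rad); all at rest (all of step 2 and all of step 3 and value of joint pot_lid above 0.0075 m and horizontal distance between lifter and rest_spot below 0.03 m and z of lifter in the frame of rest_spot below 0.006 m and angle between the x axis of lifter and the x axis of rest, either way round below 0.3 rad and angle between lifter's own z axis and vertical below 0.1 rad and linear speed of each of lifter, board0, board1, board2 below 0.02 m/s); the robot touches nothing.
It fails at once if the gripper or arm touches a board (contact force between any of board0, board1, board2 and the fingers above 0.5 N or contact force between any of board0, board1, board2 and the arm above 0.5 N).
It fails at once if a board is tipped over (angle between any of board0, board1, board2's own z axis and vertical above 0.7 rad).
It fails at once if a bystander is moved more than 50 mm (distance of any of dropper, driver, spool, brush, meter from where it was at the start of the episode above 0.05 m).
Of board0, board1, board2 only 2 to 3 are there at a start; the rules pass over those that are not, and their reading is None.
At some moment in a run one of board0, board1, board2 may be knocked a few centimetres aside while the robot is not near it.
It also fails if it takes over 210 s, if anything falls off the work surface, if the arm or the gripper's body presses on something with over 40 N, if the wrist force passes 120 N, or if a joint passes its speed limit or range.

## Robot

A 6-joint arm with a two-finger parallel gripper is mounted at the origin on the work surface. World frame = base frame: x ahead of the robot, y to its left, z up, the work surface at z = 0. Lengths are in m, angles in rad, forces in N, time in s.
With the tool pointing down it reaches from about 0.3 to 0.825 m from the base axis. Payload 5.4 kg.
Tool frame: the origin (TCP) lies between the finger pads; the fingertips stand 25 mm ahead of it and the grasp point (between the pads) lies 6 mm ahead of it (robot.tcp_to_tips is the distance from the TCP to the fingertips, in m); z points along the fingers, y is the line along which they close (so a half turn about z gives the same grasp; the last joint's range is limited). The gripper opens to 92 mm and grips with 3 to 60 N. Pads are 20 mm wide; open, the fingers measure 128 mm over their backs; the gripper's body (75 mm by 189 mm) begins 69 mm behind the grasp point.
Start: joints at [-1.451, 0.158, 1.597, -0, 1.386, -0.21], TCP at [0.186, -0.544, 0.24] pointing down, gripper open.
Joint ranges: [-2.91, 2.91], [-0.94, 2.29], [0.18, 2.7], [-1.29, 4.43], [0.17, 2.64], [-3, 3]. Speed limits (rad/s): [2.57, 2.57, 3.14, 3.14, 3.14, 3.14].

## Interface

Orientations are given as a unit quaternion [x, y, z, w].
In Python, from station import robot gives the robot as it stands. The module is installed in compiled form; this text tells all that it offers.
- The arm moves only by the tool jog_arm, never from a script. Its argument "plan" is a list of rows, each an object of numbers: "tx", "ty", "tz": the shift along the tool's x, y, z in cm; "wx", "wy", "wz": the turn, a rotation vector about the tool's x, y, z in degrees. In form: [{"tx": .., "ty": .., "tz": .., "wx": .., "wy": .., "wz": ..}, ...]. A call has 1 to 5 rows; each row shifts and turns the commanded pose from where the row before left it, along the tool's axes as they then stand; what a row does not reach is not made up. A row lasts 1/12 s, in which the tool goes at most 41.7 mm and 7.16 degrees, less where a joint would pass 70% of its speed; a pose out of reach is approached as far as the arm can. A call is refused whole if a number of a shift passes 4.17 or a number of a turn 7.16, either way. A call with a gripper value outside its range is refused whole. "gripper" is the opening, from -1 (shut) to 1 (fully open), set as the call begins (left out, the last holds). The fingers move at their own pace and stop on an object; "squeeze" is the grip in N (left out, the last holds). Time passes only in rows, so rows that do not move let the fingers close. It gives the time, the measured TCP pose, the force, the opening and the grip force at its end, in the units of the state.
- robot.read_state(): the state, without advancing time (a new reading comes with each control period).
- robot.camera(name): name is "side" or "top"; returns (picture, depth): 420x560x3 uint8, red, green, blue; 420x560 float32, m along the optical axis (not along the pixel's ray), 0 where there is no reading.
- robot.camera_params(name): a dict with "vfov" (degrees; the focal length in pixels is half the picture's height over the tangent of half this angle, whatever the lens; pixels are square), "cx", "cy" (the principal point, pixels), "distortion" ([k1, k2, p1, p2, k3] as OpenCV has them; the pictures are not rectified), "R" (3x3) and "t" (3): a world point X has camera coordinates R X + t. Camera axes: x right, y down, z forward; pixel columns grow to the right and rows downward; lengths in m; the calibration is good to about 2 mm. A picture is of the moment at which its call begins. camera_params takes no time and is no camera call.
- robot.close_job(): hands the job in; it is judged then, once.
The state is a dict: "time": time; "joints": joint angles; "qd": joint speeds; "effort": joint torques, N m; "ee_pos": TCP position; "tool_rot": TCP orientation; "force": force on the tool from outside, world axes, zero at the start; "ft_torque": the same for the moment, N m; "width": finger opening in m; "grip_force": force on a finger pad.
Only numpy, scipy, OpenCV 4.12 (cv2) and the standard library are available. Lean on these libraries where they do the work, as an engineer would, in place of code of your own. Each camera call takes 0.05 s, during which the arm holds its last target. There are 200 camera calls.

## Working session

There is one attempt and no reset: what is moved stays moved. The work goes in short steps, Python scripts to look and compute and a tool call to move; the robot and the scene stay as the last step left them, time stands still between calls to the robot, and variables do not carry over. Pictures are saved under pics/ and viewed, at most 14 in all, crops included, and the job is handed in when it is done.

Besides the shell and the picture viewer there is one more tool, called after ">>>" as name([rows], argument=value, ...), one row to a line, values as JSON. jog_arm: Moves the arm, as the interface text tells. Its arguments: {"type":"object","properties":{"plan":{"type":"array"},"gripper":{"type":"number"},"squeeze":{"type":"number"}},"required":["plan"]}

```bash
mkdir -p pics; cat > h.py <<'E'
import numpy as np, cv2
from station import robot
from scipy.spatial.transform import Rotation as Ro
def cam(n):
    p=robot.camera_params(n); f=210/np.tan(np.radians(p['vfov']/2))
    K=np.array([[f,0,p['cx']],[0,f,p['cy']],[0,0,1.]]); return K,np.array(p['distortion'],float),np.array(p['R']),np.array(p['t'])
def cloud(n,d):
    K,D,R,t=cam(n); v,u=np.mgrid[:420,:560]
    uv=np.stack([u,v],-1).reshape(-1,1,2).astype(float)
    x=cv2.undistortPoints(uv,K,D).reshape(420,560,2)
    X=np.dstack([x*d[...,None],d])
    return (X-t)@R
def proj(n,X):
    K,D,R,t=cam(n); return cv2.projectPoints(np.atleast_2d(np.array(X,float)),cv2.Rodrigues(R)[0],t,K,D)[0][:,0]
def snap(n,name):
    im,d=robot.camera(n); cv2.imwrite(f'pics/{name}.png',im[...,::-1]); np.savez(f'pics/{name}.npz',im=im,P=cloud(n,d),d=d); return im,cloud(n,d),d
E
python3 - <<'E'
from h import *
for n in('top','side'):
    im,P,d=snap(n,n+'0'); K,D,R,t=cam(n); print(n,-R.T@t,R[2],K[0,0],D)
    cv2.imwrite(f'pics/{n}0b.png',cv2.resize(im[...,::-1],(784,588),interpolation=cv2.INTER_CUBIC))
print(robot.read_state(), robot.tcp_to_tips)
E
```

```text
top [0.32893314 0.01147828 1.48925032] [ 0.1071621   0.00666941 -0.99421919] 535.3191564511029 [-0.20276706  0.          0.          0.          0.        ]
side [ 0.25786773 -0.92284366  0.82915512] [ 0.18561491  0.75885852 -0.62424423] 412.15924188320673 [-0.07616669  0.          0.          0.          0.        ]
{'time': 0.1, 'joints': array([-1.45109692e+00,  1.58983841e-01,  1.59808955e+00, -9.30175194e-06,
        1.38619230e+00, -2.10090576e-01]), 'qd': array([ 0.00038682, -0.00228733, -0.00156394, -0.00082554, -0.00096598,
       -0.00074797]), 'effort': array([-4.75924196e-06, -3.86504638e+01, -3.22958708e+01,  7.03751855e-02,
        3.39475670e-02, -4.88629519e-05]), 'ee_pos': array([ 0.18612987, -0.5434947 ,  0.23872696]), 'tool_rot': array([ 9.86435112e-01,  1.64149537e-01,  3.32274162e-05, -8.35866704e-04]), 'force': array([-0.18941573, -0.40713773,  0.16057207]), 'ft_torque': array([ 0.02514738,  0.0243754 , -0.01068672]), 'grip_force': 0.0, 'width': 0.0918557348011146} 0.025
```

View pics/top0b.png

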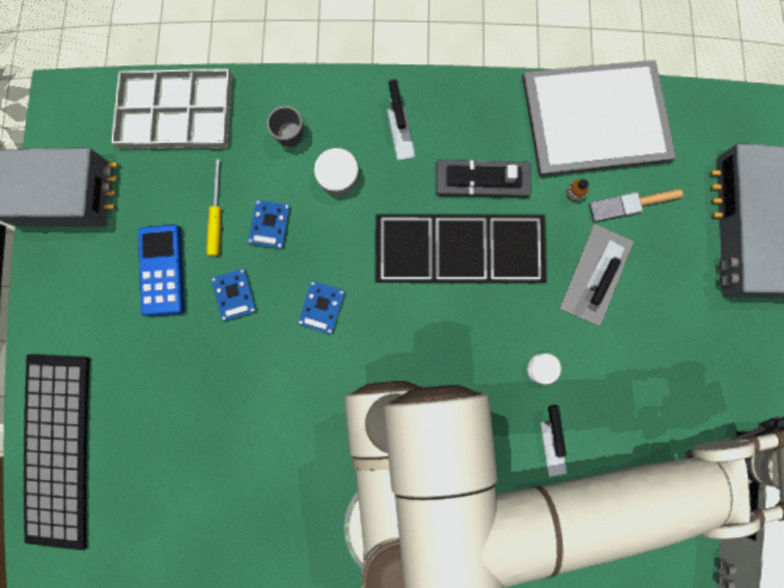

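View pics/side0b.png

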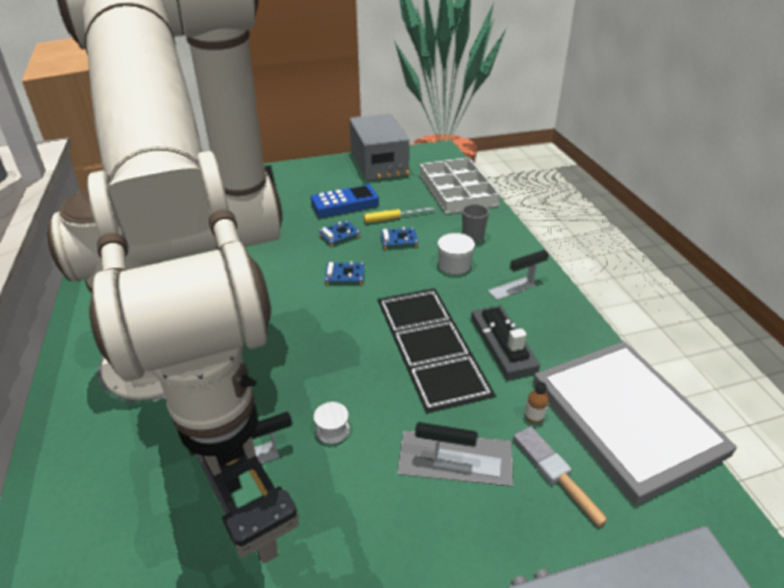

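The top view (784x588) shows three blue boards at (270,225), (234,296) and (322,307), with the mat at (461,248). The lifter is on its pad at (600,275), farthest to the right; the one at (555,440) is a decoy. The pot lid is at (336,170) and the heat box at (483,178), with its knob at (511,172). The side view agrees with this.

```bash
cat >> h.py <<'E'
def pix(P,b,cond):  # points inside world box b=(x0,x1,y0,y1) satisfying cond
    m=(P[...,0]>b[0])&(P[...,0]<b[1])&(P[...,1]>b[2])&(P[...,1]<b[3])&cond
    return m
def rect(P,m):
    r=cv2.minAreaRect(P[m][:,:2].astype(np.float32)*1000); (c,(w,h),a)=r
    if w<h: w,h,a=h,w,a+90
    a=(a+90)%180-90
    return np.round(c,1),round(w,1),round(h,1),round(a,1)
def boards(im,P,pr=True):
    hsv=cv2.cvtColor(im,cv2.COLOR_RGB2HSV)
    m=(hsv[...,0]>100)&(hsv[...,0]<120)&(hsv[...,1]>120)&(P[...,2]<.035)&(P[...,2]>.004)&(P[...,0]>.2)
    m=cv2.morphologyEx(m.astype(np.uint8),cv2.MORPH_CLOSE,np.ones((7,7)))
    n,l,s,_=cv2.connectedComponentsWithStats(m); out=[]
    for i in range(1,n):
        if s[i,4]<250: continue
        # project rays to sheet-top height .016
        mm=l==i; out.append((rect(P,mm),s[i,4],np.median(P[mm][:,2])*1000))
    return out
E
python3 - <<'E'
from h import *
for n in('top','side'):
    z=np.load(f'pics/{n}0.npz'); im,P=z['im'],z['P']; print(n)
    for o in boards(im,P): print(o)
    Z=P[...,2]; g=im.astype(int); sp=g.max(2)-g.min(2)
    print('handle',rect(P,m:=pix(P,(.3,.6,-.42,-.2),(Z>.065)&(g.max(2)<60))),np.median(Z[m]))
    m=pix(P,(.25,.65,-.45,-.12),(Z>-.002)&(Z<.012)&(sp<25)&(g.max(2)>70)); m=cv2.morphologyEx(m.astype(np.uint8),cv2.MORPH_OPEN,np.ones((3,3)));nn,l,s,_=cv2.connectedComponentsWithStats(m);k=1+s[1:,4].argmax();print('pad',rect(P,l==k),s[k])
    m=pix(P,(.35,.65,-.26,.22),(Z<.012)&(g.max(2)<50)); m=cv2.morphologyEx(m.astype(np.uint8),cv2.MORPH_OPEN,np.ones((3,3)));print('mat',rect(P,m>0))
    u0=proj(n,[[.69,.2,.065],[.62,-.15,.079],[.3,-.18,.05]]);print(u0)
    m=pix(P,(.5,.8,.1,.35),(Z>.05)&(Z<.075)&(sp<25)&(g.max(2)>150));print('lid',rect(P,m),np.median(Z[m]))
    m=pix(P,(.5,.75,-.25,.05),(Z>.065)&(Z<.1)&(sp<30)&(g.max(2)>130));print('knob',rect(P,m),np.median(Z[m]))
    m=pix(P,(.5,.75,-.25,.1),(Z>.018)&(Z<.03)&(sp<25));print('box',rect(P,m))
    m=pix(P,(.5,.75,-.25,.1),(Z>.018)&(Z<.045)&(g.min(2)>170));print('marks',rect(P,m),m.sum())
E
```

```text
top
((array([468.2, 181.3]), 427.2, 102.0, 37.2), np.int32(731), np.float64(17.480204107153885))
((array([466.6, 277.8]), 568.7, 190.2, 81.2), np.int32(1598), np.float64(34.56352849220241))
((array([381.3, 214.8]), 408.1, 98.7, 62.0), np.int32(755), np.float64(17.40348306866226))
((array([408.6, 101.7]), 222.5, 91.8, 71.0), np.int32(804), np.float64(17.589876480796764))
handle (array([ 488.5, -377.2]), 96.0, 18.6, -26.1) 0.08103883060423261
pad (array([ 511.7, -380.3]), 190.9, 90.7, -22.5) [ 402  160   48   72 1302]
mat (array([ 558.6, -103.7]), 304.3, 109.4, -89.0)
[[220.25722634 124.04734639]
 [348.6612067  150.47557233]
 [357.55671253 270.27166313]]
lid (array([701.7, 146.8]), 83.6, 82.1, -85.3) 0.06494403395962937
knob (array([ 699.8, -195.9]), 27.8, 20.1, -2.3) 0.07862828668165149
box (array([ 699.7, -146.3]), 187.5, 72.6, -89.6)
marks (array([ 700.4, -121. ]), 65.5, 4.5, 0.0) 23
side
((array([ 426.4, -190.4]), 1491.8, 184.8, 84.1), np.int32(951), np.float64(25.127137965795914))
((array([432.3, 169.7]), 88.6, 73.7, -18.1), np.int32(284), np.float64(15.721992586981926))
handle (array([ 488.3, -383.7]), 95.7, 17.0, -27.3) 0.07987632734603473
pad (array([ 511. , -381.9]), 191.0, 93.2, -22.1) [ 284  308   82   38 2230]
mat (array([ 557.1, -105.4]), 304.3, 108.5, -88.8)
[[317.2574165  164.96795537]
 [335.61464387 231.15779696]
 [222.06406073 269.21461499]]
lid (array([698.9, 145.4]), 85.8, 81.5, -75.3) 0.06385226884508535
knob (array([ 698.9, -198. ]), 26.1, 21.4, -6.6) 0.07876410370882095
box (array([ 699.1, -148.6]), 191.9, 71.5, -89.6)
marks (array([ 700.2, -121.3]), 65.7, 8.0, -1.9) 16
```

```bash
cat >> h.py <<'E'
def boards(im,P):
    hsv=cv2.cvtColor(im,cv2.COLOR_RGB2HSV); d=np.linalg.norm(P,axis=2)
    good=(P[...,2]<.036)&(P[...,2]>.008)&(P[...,0]>.2)&(d<1.2)
    m0=(hsv[...,0]>100)&(hsv[...,0]<120)&(hsv[...,1]>120)&good
    m=cv2.morphologyEx(m0.astype(np.uint8),cv2.MORPH_CLOSE,np.ones((5,5)))
    n,l,s,_=cv2.connectedComponentsWithStats(m); out=[]
    for i in range(1,n):
        mm=(l==i)&m0
        if mm.sum()>120: out.append((*rect(P,mm),int(mm.sum())))
    return out
E
python3 - <<'E'
from h import *
for n in('top','side'):
    z=np.load(f'pics/{n}0.npz'); im,P=z['im'],z['P']; print(n)
    for o in boards(im,P): print(o)
    Z=P[...,2]; g=im.astype(int)
    hsv=cv2.cvtColor(im,cv2.COLOR_RGB2HSV)
    m=pix(P,(.42,.655,-.33,.15),(Z<.012)&(Z>-.003)&(hsv[...,1]<90)); m=m.astype(np.uint8)
    nn,l,s,_=cv2.connectedComponentsWithStats(m);k=1+s[1:,4].argmax();print('mat',rect(P,l==k),s[k])
    m=pix(P,(.42,.655,-.33,.15),(Z<.012)&(Z>-.003)&(hsv[...,1]<60)&(g.min(2)>110)); print('white',rect(P,m))
E
```

```text
top
(array([598.4, 283.2]), 89.1, 69.7, -8.1, 538)
(array([500. , 500.8]), 181.1, 86.1, 5.1, 937)
(array([454.3, 350.6]), 89.7, 70.2, 18.3, 570)
(array([433.4, 171.6]), 89.7, 70.8, -15.6, 614)
mat (array([ 558.9, -103.3]), 342.9, 138.2, -88.9) [ 268  153  122   49 5655]
white (array([ 551.9, -139.4]), 410.3, 176.6, 81.0)
side
(array([497.1, 496.1]), 179.8, 91.5, 5.8, 485)
(array([451.8, 347.5]), 91.1, 75.9, 19.0, 153)
(array([596.6, 281.1]), 88.6, 73.6, -8.4, 172)
(array([432.3, 169.7]), 88.6, 73.7, -18.1, 233)
mat (array([ 557.6, -103.4]), 352.9, 141.6, -89.2) [ 270  206   84   89 4036]
white (array([ 552.3, -139.1]), 410.5, 177.9, 80.8)
```

```bash
cat >> h.py <<'E'
def go(x,y,z,yaw):  # mm, deg: print turn first, then shift in the turned tool's axes (cm)
    s=robot.read_state(); p=s['ee_pos']*1000; R=Ro.from_quat(s['tool_rot'])
    T=Ro.from_euler('zx',[yaw,180],degrees=True)
    w=np.degrees((R.inv()*T).as_rotvec()); sh=T.inv().apply(np.array([x,y,z])-p)/10
    print('turn',w.round(2),'shift',sh.round(2),'len',np.linalg.norm(sh).round(2),'F',s['force'].round(1),'t',s['time'])
    return p
def grip2(x,y,yaw,back=0): # lifter origin wanted (mm) -> grip xy
    c,s=np.cos(np.radians(yaw)),np.sin(np.radians(yaw)); return x-(40+back)*c,y-(40+back)*s
E
python3 -c "
from h import *
go(488.4,-380.5,160,-26.5)"
```

```text
turn [-0.09 -0.03 -7.6 ] shift [34.32 -1.1   7.87] len 35.23 F [-0.2 -0.4  0.2] t 0.1
```

```bash
sed -i "s/from_euler('zx'/from_euler('ZX'/" h.py
python3 -c "
from h import *
go(488.4,-380.5,160,-26.5)"
```

```text
turn [-1.00e-01  2.00e-02  4.54e+01] shift [ 19.78 -28.07   7.87] len 35.23 F [-0.2 -0.4  0.2] t 0.1
```

>>> jog_arm([
  {"wz":6.5},
  {"wz":6.5},
  {"wz":6.5},
  {"wz":6.5},
  {"wz":6.5},
], gripper=1, squeeze=45)

```text
$.plan[0]: bad value
```

>>> jog_arm([
  {"wz":6.5},
  {"wz":6.4},
  {"tx":1.98,"ty":-2.81,"tz":0.78},
  {"tx":1.98,"ty":-2.81,"tz":0.78},
  {"tx":1.98,"ty":-2.81,"tz":0.78},
])

```text
$.plan[0]: bad value
```

>>> jog_arm([
  {"tx":1.98,"ty":-2.81,"tz":0.78},
  {"tx":1.98,"ty":-2.81,"tz":0.78},
  {"tx":1.98,"ty":-2.81,"tz":0.78},
  {"tx":1.98,"ty":-2.81,"tz":0.78},
  {"tx":1.98,"ty":-2.81,"tz":0.78},
])

```text
$.plan[0]: bad value
```

>>> jog_arm([
  {"tx":1.98,"ty":-2.81,"tz":0.78},
  {"tx":1.98,"ty":-2.81,"tz":0.78},
  {"tx":0},
])

```text
$.plan[0]: bad value
```

```bash
python3 -c "
from h import *
go(488.4,-380.5,76,-26.5);print(robot.read_state()['ee_pos'])"
```

```text
turn [-1.00e-01  2.00e-02  4.54e+01] shift [ 19.78 -28.07  16.27] len 38.0 F [-0.2 -0.4  0.2] t 0.1
[ 0.18612987 -0.5434947   0.23872696]
```

>>> jog_arm([
  {"tx":0,"ty":0,"tz":0,"wx":0,"wy":0,"wz":6.5},
  {"tx":0,"ty":0,"tz":0,"wx":0,"wy":0,"wz":6.5},
  {"tx":0,"ty":0,"tz":0,"wx":0,"wy":0,"wz":6.5},
  {"tx":0,"ty":0,"tz":0,"wx":0,"wy":0,"wz":6.5},
  {"tx":0,"ty":0,"tz":0,"wx":0,"wy":0,"wz":6.5},
], gripper=1, squeeze=45)

```text
time: 0.52
ee_pos: [0.1862, -0.5436, 0.239]
tool_rot: [0.993, -0.121, -0.0, -0.001]
force: [-0.2, 0.0, 0.0]
width: 0.0918
grip_force: 0.0
```

>>> jog_arm([
  {"tx":0,"ty":0,"tz":0,"wx":0,"wy":0,"wz":6.5},
  {"tx":0,"ty":0,"tz":0,"wx":0,"wy":0,"wz":6.4},
  {"tx":1.98,"ty":-2.81,"tz":0.78,"wx":0,"wy":0,"wz":0},
  {"tx":1.98,"ty":-2.81,"tz":0.78,"wx":0,"wy":0,"wz":0},
  {"tx":1.98,"ty":-2.81,"tz":0.78,"wx":0,"wy":0,"wz":0},
])

```text
time: 0.93
ee_pos: [0.2775, -0.4944, 0.2155]
tool_rot: [0.973, -0.23, -0.0, -0.0]
force: [-0.3, -0.1, -0.4]
width: 0.0919
grip_force: 0.0
```

>>> jog_arm([
  {"tx":1.98,"ty":-2.81,"tz":0.78,"wx":0,"wy":0,"wz":0},
  {"tx":1.98,"ty":-2.81,"tz":0.78,"wx":0,"wy":0,"wz":0},
  {"tx":1.98,"ty":-2.81,"tz":0.78,"wx":0,"wy":0,"wz":0},
  {"tx":1.98,"ty":-2.81,"tz":0.78,"wx":0,"wy":0,"wz":0},
  {"tx":1.98,"ty":-2.81,"tz":0.78,"wx":0,"wy":0,"wz":0},
])

```text
time: 1.35
ee_pos: [0.4294, -0.4122, 0.1764]
tool_rot: [0.973, -0.229, -0.0, -0.0]
force: [0.5, 0.2, -0.4]
width: 0.092
grip_force: 0.0
```

>>> jog_arm([
  {"tx":1.98,"ty":-2.81,"tz":0.78,"wx":0,"wy":0,"wz":0},
  {"tx":1.98,"ty":-2.81,"tz":0.78,"wx":0,"wy":0,"wz":0},
  {"tx":0,"ty":0,"tz":0,"wx":0,"wy":0,"wz":0},
  {"tx":0,"ty":0,"tz":0,"wx":0,"wy":0,"wz":0},
])

```text
time: 1.68
ee_pos: [0.4894, -0.3793, 0.1603]
tool_rot: [0.974, -0.228, -0.001, -0.001]
force: [-1.6, -0.1, 0.6]
width: 0.0922
grip_force: 0.0
```

```bash
python3 -c "
from h import *
go(488.4,-380.5,76,-26.5);print(robot.read_state()['ee_pos'])"
```

```text
turn [-0.04  0.13  0.18] shift [-0.03  0.15  8.43] len 8.43 F [-1.6 -0.1  0.6] t 1.6833
[ 0.48935287 -0.37931493  0.16031582]
```

>>> jog_arm([
  {"tx":0,"ty":0.12,"tz":2.1,"wx":0,"wy":0,"wz":0},
  {"tx":0,"ty":0,"tz":2.1,"wx":0,"wy":0,"wz":0},
  {"tx":0,"ty":0,"tz":2.1,"wx":0,"wy":0,"wz":0},
  {"tx":0,"ty":0,"tz":2.1,"wx":0,"wy":0,"wz":0},
  {"tx":0,"ty":0,"tz":0,"wx":0,"wy":0,"wz":0},
])

```text
time: 2.1
ee_pos: [0.4847, -0.3805, 0.0731]
tool_rot: [0.973, -0.23, -0.004, -0.002]
force: [-0.2, 0.8, -1.3]
width: 0.0921
grip_force: 0.0
```

>>> jog_arm([
  {"tx":0,"ty":0,"tz":0,"wx":0,"wy":0,"wz":0},
  {"tx":0,"ty":0,"tz":0,"wx":0,"wy":0,"wz":0},
  {"tx":0,"ty":0,"tz":0,"wx":0,"wy":0,"wz":0},
  {"tx":0,"ty":0,"tz":0,"wx":0,"wy":0,"wz":0},
  {"tx":0,"ty":0,"tz":0,"wx":0,"wy":0,"wz":0},
], gripper=-1, squeeze=45)

```text
time: 2.52
ee_pos: [0.4887, -0.3826, 0.079]
tool_rot: [0.973, -0.229, 0.001, 0.001]
force: [-0.4, -0.1, 0.3]
width: 0.0606
grip_force: 0.0
```

>>> jog_arm([
  {"tx":0,"ty":0,"tz":0,"wx":0,"wy":0,"wz":0},
  {"tx":0,"ty":0,"tz":0,"wx":0,"wy":0,"wz":0},
  {"tx":0,"ty":0,"tz":0,"wx":0,"wy":0,"wz":0},
  {"tx":0,"ty":0,"tz":0,"wx":0,"wy":0,"wz":0},
  {"tx":0,"ty":0,"tz":0,"wx":0,"wy":0,"wz":0},
])

```text
time: 2.93
ee_pos: [0.4882, -0.3819, 0.0776]
tool_rot: [0.973, -0.229, -0.0, -0.0]
force: [0.0, -0.1, 0.3]
width: 0.0276
grip_force: 0.0
```

>>> jog_arm([
  {"tx":0,"ty":0,"tz":0,"wx":0,"wy":0,"wz":0},
  {"tx":0,"ty":0,"tz":0,"wx":0,"wy":0,"wz":0},
  {"tx":0,"ty":0,"tz":0,"wx":0,"wy":0,"wz":0},
  {"tx":0,"ty":0,"tz":0,"wx":0,"wy":0,"wz":0},
  {"tx":0,"ty":0,"tz":0,"wx":0,"wy":0,"wz":0},
])

```text
time: 3.35
ee_pos: [0.4883, -0.3819, 0.0776]
tool_rot: [0.973, -0.229, 0.0, -0.0]
force: [0.2, 0.0, -0.7]
width: 0.018
grip_force: 45.0
```

```bash
python3 -c "
from h import *
go(488.4,-380.5,136,-26.5);s=robot.read_state();print(s['ee_pos'],s['width'],s['grip_force'])"
```

```text
turn [-0. -0. -0.] shift [-0.05 -0.13 -5.84] len 5.84 F [ 0.2  0.  -0.7] t 3.35
[ 0.48830438 -0.38192029  0.07756861] 0.017981792918991085 44.9996817111969
```

>>> jog_arm([
  {"tx":0,"ty":0,"tz":-0.5,"wx":0,"wy":0,"wz":0},
  {"tx":0,"ty":0,"tz":-1.5,"wx":0,"wy":0,"wz":0},
  {"tx":0,"ty":0,"tz":-3,"wx":0,"wy":0,"wz":0},
  {"tx":0,"ty":0,"tz":-3,"wx":0,"wy":0,"wz":-5},
  {"tx":0,"ty":0,"tz":-2,"wx":0,"wy":0,"wz":-5},
])

```text
time: 3.77
ee_pos: [0.4887, -0.3826, 0.1807]
tool_rot: [0.99, -0.142, 0.001, 0.001]
force: [0.2, -0.4, -0.8]
width: 0.0177
grip_force: 45.0
```

```bash
python3 -c "
from h import *
print(grip2(433,171,-16.5,115)); go(*grip2(433,171,-16.5,115),175,-16.5)"
```

```text
(np.float64(284.38294109543006), np.float64(215.02237842910802))
turn [ 0.09 -0.12  0.23] shift [-36.56 -51.5    0.57] len 63.16 F [ 0.2 -0.4 -0.8] t 3.7667
```

>>> jog_arm([
  {"tx":-1,"ty":-1.5,"tz":0,"wx":0,"wy":0,"wz":0},
  {"tx":-2,"ty":-3,"tz":0,"wx":0,"wy":0,"wz":0},
  {"tx":-2.2,"ty":-3,"tz":0,"wx":0,"wy":0,"wz":0},
  {"tx":-2.2,"ty":-3,"tz":0,"wx":0,"wy":0,"wz":0},
  {"tx":-2.2,"ty":-3,"tz":0,"wx":0,"wy":0,"wz":0},
])

```text
time: 4.18
ee_pos: [0.4334, -0.2237, 0.1774]
tool_rot: [0.99, -0.144, -0.0, -0.0]
force: [0.2, 0.2, -1.5]
width: 0.0174
grip_force: 45.0
```

>>> jog_arm([
  {"tx":-2.2,"ty":-3,"tz":0,"wx":0,"wy":0,"wz":0},
  {"tx":-2.2,"ty":-3,"tz":0,"wx":0,"wy":0,"wz":0},
  {"tx":-2.2,"ty":-3,"tz":0,"wx":0,"wy":0,"wz":0},
  {"tx":-2.2,"ty":-3,"tz":0,"wx":0,"wy":0,"wz":0},
  {"tx":-2.2,"ty":-3,"tz":0,"wx":0,"wy":0,"wz":0},
])

```text
time: 4.6
ee_pos: [0.3705, -0.0487, 0.1776]
tool_rot: [0.99, -0.144, -0.0, 0.0]
force: [0.6, 0.6, -2.3]
width: 0.0177
grip_force: 45.0
```

>>> jog_arm([
  {"tx":-2.2,"ty":-3,"tz":0,"wx":0,"wy":0,"wz":0},
  {"tx":-2.2,"ty":-3,"tz":0,"wx":0,"wy":0,"wz":0},
  {"tx":-2.2,"ty":-3,"tz":0,"wx":0,"wy":0,"wz":0},
  {"tx":-2.2,"ty":-3,"tz":0,"wx":0,"wy":0,"wz":0},
  {"tx":-2.2,"ty":-3,"tz":0,"wx":0,"wy":0,"wz":0},
])

```text
time: 5.02
ee_pos: [0.3078, 0.1262, 0.1779]
tool_rot: [0.99, -0.144, 0.001, -0.0]
force: [0.8, 0.2, -2.0]
width: 0.0178
grip_force: 45.0
```

>>> jog_arm([
  {"tx":-2.2,"ty":-2.2,"tz":0,"wx":0,"wy":0,"wz":0},
  {"tx":-0.5,"ty":-0.5,"tz":0,"wx":0,"wy":0,"wz":0},
  {"tx":0,"ty":0,"tz":0,"wx":0,"wy":0,"wz":0},
  {"tx":0,"ty":0,"tz":0,"wx":0,"wy":0,"wz":0},
  {"tx":0,"ty":0,"tz":0,"wx":0,"wy":0,"wz":0},
])

```text
time: 5.43
ee_pos: [0.2912, 0.1575, 0.1777]
tool_rot: [0.99, -0.144, 0.0, 0.0]
force: [0.2, -0.1, -1.2]
width: 0.0178
grip_force: 45.0
```

```bash
python3 -c "
from h import *
s=robot.read_state();print(s['ee_pos'],s['joints'].round(2))
for n in('top','side'):
    im,P,d=snap(n,n+'1')
    for o in boards(im,P): print(o)
    cv2.imwrite('pics/%s1b.png'%n,cv2.resize(im[...,::-1],(784,588)))
go(*grip2(433,171,-16.5,115),80,-16.5)"
```

```text
[0.29118007 0.15753922 0.17770424] [ 0.13 -0.51  2.3  -0.    1.35  1.99]
(array([598.8, 283.4]), 88.8, 70.0, -8.3, 536)
(array([500. , 500.4]), 182.1, 86.5, 5.3, 928)
(array([454.7, 350.4]), 91.2, 70.1, 18.4, 569)
(array([433.4, 172.1]), 89.4, 70.5, -15.7, 595)
(array([497.6, 496.5]), 179.6, 97.0, 4.9, 489)
(array([453.5, 347.4]), 92.5, 73.3, 17.6, 153)
(array([596.8, 281.9]), 91.2, 73.9, -5.0, 174)
(array([432.7, 170.6]), 89.0, 72.9, -17.2, 232)
turn [ 0.02 -0.01 -0.14] shift [-2.3  -5.32  9.77] len 11.36 F [-0.8  0.4 -1.9] t 5.5333
```

View pics/side1b.png

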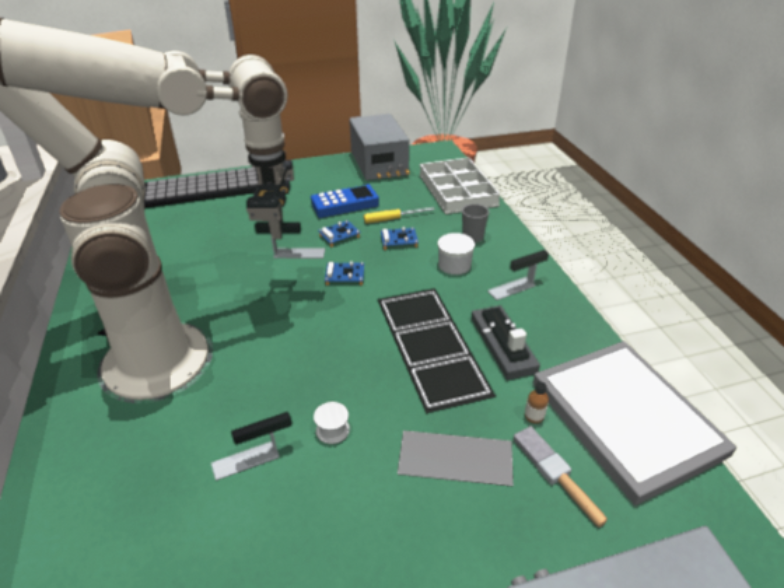

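The lifter hangs level in the gripper at about (295,240), and the board ahead of it is at (345,271). Next I'll measure the blade from the depth data.

```bash
python3 -c "
from h import *
s=robot.read_state();p=s['ee_pos'];y=-16.4;c,si=np.cos(np.radians(y)),np.sin(np.radians(y))
for n in('top','side'):
    z=np.load(f'pics/{n}1.npz');im,P=z['im'],z['P'];g=im.astype(int)
    m=pix(P,(.2,.5,.05,.25),(P[...,2]>.085)&(P[...,2]<.125)&(g.max(2)-g.min(2)<40)&(g.min(2)>90))
    Q=(P[m]-p)*1000; u=Q[:,0]*c+Q[:,1]*si; v=-Q[:,0]*si+Q[:,1]*c; 
    print(n,m.sum(),'u',np.percentile(u,[0,2,50,98,100]).round(1),'v',np.percentile(v,[2,50,98]).round(1),'zfit',np.polyfit(u,P[m][:,2]*1000,1).round(3),np.polyfit(u,v,1).round(3))
"
```

```text
top 245 u [44.1 49.  73.5 95.5 96.5] v [-16.9  -0.7  17.8] zfit [-2.90000e-02  1.08602e+02] [ 0.089 -6.756]
side 235 u [-15.8 -10.3  42.3  93.2  94.7] v [-21.1  -4.3  14.5] zfit [1.00000e-03 1.05191e+02] [ 0.025 -5.459]
```

```bash
python3 -c "
from h import *
go(*grip2(433,171.3,-15.9,115),80,-15.9)"
```

```text
turn [ 0.02 -0.01 -0.74] shift [-2.25 -5.21  9.77] len 11.3 F [-0.8  0.4 -1.9] t 5.5333
```

>>> jog_arm([
  {"tx":-0.75,"ty":-1.74,"tz":0,"wx":0,"wy":0,"wz":-0.7},
  {"tx":-0.75,"ty":-1.74,"tz":1,"wx":0,"wy":0,"wz":0},
  {"tx":-0.75,"ty":-1.74,"tz":2.5,"wx":0,"wy":0,"wz":0},
  {"tx":0,"ty":0,"tz":2.5,"wx":0,"wy":0,"wz":0},
  {"tx":0,"ty":0,"tz":2.2,"wx":0,"wy":0,"wz":0},
])

```text
time: 5.95
ee_pos: [0.2837, 0.2147, 0.0945]
tool_rot: [0.99, -0.138, -0.0, 0.0]
force: [0.1, -0.0, -1.8]
width: 0.0178
grip_force: 45.0
```

>>> jog_arm([
  {"tx":0,"ty":0,"tz":1,"wx":0,"wy":0,"wz":0},
  {"tx":0,"ty":0,"tz":0.4,"wx":0,"wy":0,"wz":0},
  {"tx":0,"ty":0,"tz":0,"wx":0,"wy":0,"wz":0},
  {"tx":0,"ty":0,"tz":0,"wx":0,"wy":0,"wz":0},
  {"tx":0,"ty":0,"tz":0,"wx":0,"wy":0,"wz":0},
])

```text
time: 6.37
ee_pos: [0.2847, 0.2148, 0.0827]
tool_rot: [0.99, -0.138, 0.001, -0.0]
force: [0.7, 0.1, -1.4]
width: 0.0179
grip_force: 45.0
```

```bash
python3 -c "
from h import *
print(go(*grip2(433,171.3,-15.9,0),80,-15.9))"
```

```text
turn [-0.07 -0.11  0.04] shift [11.46  0.12  0.27] len 11.46 F [ 0.7  0.1 -1.4] t 6.3667
[284.66223247 214.8375353   82.71312884]
```

>>> jog_arm([
  {"tx":0.5,"ty":0.1,"tz":0.25,"wx":0,"wy":0,"wz":0},
  {"tx":1.2,"ty":0,"tz":0,"wx":0,"wy":0,"wz":0},
  {"tx":1.5,"ty":0,"tz":0,"wx":0,"wy":0,"wz":0},
  {"tx":1.5,"ty":0,"tz":0,"wx":0,"wy":0,"wz":0},
  {"tx":1.5,"ty":0,"tz":0,"wx":0,"wy":0,"wz":0},
])

```text
time: 6.78
ee_pos: [0.3444, 0.1967, 0.0797]
tool_rot: [0.991, -0.137, 0.001, -0.0]
force: [0.0, 0.4, -1.4]
width: 0.0177
grip_force: 45.0
```

>>> jog_arm([
  {"tx":1.5,"ty":0,"tz":0,"wx":0,"wy":0,"wz":0},
  {"tx":1.5,"ty":0,"tz":0,"wx":0,"wy":0,"wz":0},
  {"tx":1.2,"ty":0,"tz":0,"wx":0,"wy":0,"wz":0},
  {"tx":0.7,"ty":0,"tz":0,"wx":0,"wy":0,"wz":0},
  {"tx":0.3,"ty":0,"tz":0,"wx":0,"wy":0,"wz":0},
])

```text
time: 7.2
ee_pos: [0.3941, 0.1825, 0.0795]
tool_rot: [0.99, -0.138, 0.0, -0.0]
force: [0.1, -0.2, -1.2]
width: 0.0176
grip_force: 45.0
```

>>> jog_arm([
  {"tx":0,"ty":0,"tz":0,"wx":0,"wy":0,"wz":0},
  {"tx":0,"ty":0,"tz":0,"wx":0,"wy":0,"wz":0},
])

```text
time: 7.37
ee_pos: [0.3924, 0.1829, 0.079]
tool_rot: [0.991, -0.137, -0.0, 0.0]
force: [0.2, -0.4, -0.6]
width: 0.0177
grip_force: 45.0
```

```bash
python3 -c "
from h import *
print(go(*grip2(433,171.3,-15.9,0),80,-15.9))
for n in('side','top'):
    im,P,d=snap(n,n+'2')
    for o in boards(im,P): print(o)
cv2.imwrite('pics/s2b.png',cv2.resize(np.load('pics/side2.npz')['im'][130:250,170:330,::-1],(800,600)))
"
```

```text
turn [0.01 0.04 0.1 ] shift [ 0.23  0.   -0.1 ] len 0.25 F [ 0.2 -0.4 -0.6] t 7.3667
[392.35664852 182.889667    78.98300483]
(array([525.1, 498.2]), 122.2, 92.9, 7.7, 296)
(array([467.6, 343.8]), 90.4, 58.5, 78.3, 126)
(array([597.3, 279. ]), 87.8, 76.7, -12.3, 173)
(array([435.7, 166.3]), 76.5, 75.4, -16.7, 216)
(array([598.7, 283.3]), 88.9, 69.0, -8.7, 537)
(array([499.9, 500.8]), 180.9, 87.0, 4.8, 910)
(array([453.9, 350.6]), 90.2, 69.5, 17.5, 485)
(array([450.1, 142.4]), 66.5, 32.2, 20.5, 143)
```

View pics/s2b.png

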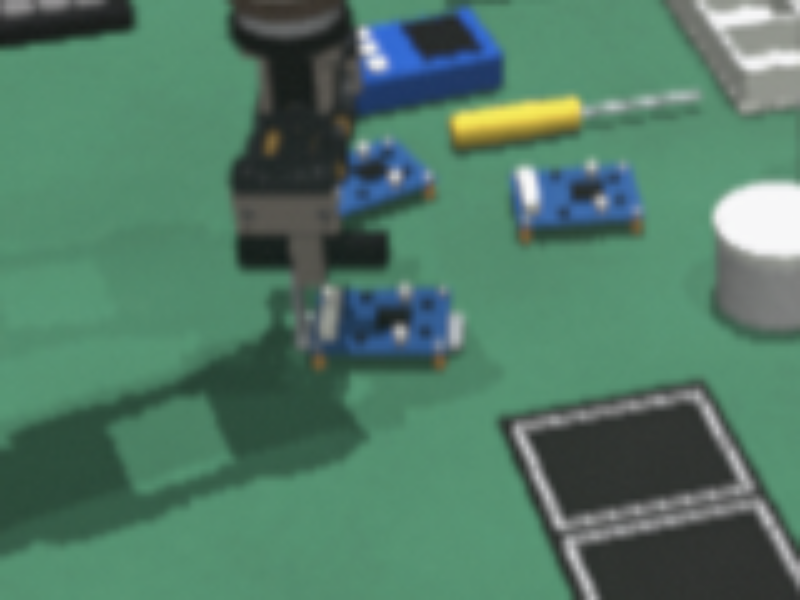

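The blade is under the board, with its free end showing beyond it at about (455,328) in the crop, so I'll lift.

>>> jog_arm([
  {"tx":0,"ty":0,"tz":-0.3,"wx":0,"wy":0,"wz":0},
  {"tx":0,"ty":0,"tz":-0.4,"wx":0,"wy":0,"wz":0},
  {"tx":0,"ty":0,"tz":-0.4,"wx":0,"wy":0,"wz":0},
  {"tx":0,"ty":0,"tz":-0.6,"wx":0,"wy":0,"wz":0},
  {"tx":0,"ty":0,"tz":-0.9,"wx":0,"wy":0,"wz":0},
])

```text
time: 7.88
ee_pos: [0.3921, 0.1827, 0.1052]
tool_rot: [0.991, -0.137, -0.001, 0.0]
force: [-0.6, -0.3, -3.1]
width: 0.0174
grip_force: 45.0
```

>>> jog_arm([
  {"tx":0,"ty":0,"tz":-1,"wx":0,"wy":0,"wz":-2},
  {"tx":0,"ty":0,"tz":-1,"wx":0,"wy":0,"wz":-4},
  {"tx":0,"ty":0,"tz":-0.9,"wx":0,"wy":0,"wz":-4},
  {"tx":0,"ty":0,"tz":-0.6,"wx":0,"wy":0,"wz":-4},
  {"tx":0,"ty":0,"tz":-0.3,"wx":0,"wy":0,"wz":-2.9},
])

```text
time: 8.3
ee_pos: [0.3936, 0.183, 0.1449]
tool_rot: [1.0, 0.011, 0.001, -0.0]
force: [0.8, -0.6, -4.2]
width: 0.0176
grip_force: 45.0
```

```bash
python3 -c "
from h import *
print(go(*grip2(560,-213.5,1,2.3),138,1))
"
```

```text
turn [-0.02 -0.14  0.29] shift [11.72 39.93  0.69] len 41.62 F [ 0.8 -0.6 -4.2] t 8.3
[393.57189765 182.95211393 144.92606466]
```

>>> jog_arm([
  {"tx":0.12,"ty":0.4,"tz":0,"wx":0,"wy":0,"wz":0.3},
  {"tx":0.23,"ty":0.8,"tz":0,"wx":0,"wy":0,"wz":0},
  {"tx":0.38,"ty":1.3,"tz":0,"wx":0,"wy":0,"wz":0},
  {"tx":0.53,"ty":1.8,"tz":0,"wx":0,"wy":0,"wz":0},
  {"tx":0.59,"ty":2,"tz":0,"wx":0,"wy":0,"wz":0},
])

```text
time: 8.72
ee_pos: [0.412, 0.1191, 0.1429]
tool_rot: [1.0, 0.007, -0.0, 0.0]
force: [1.7, 0.1, -3.5]
width: 0.0184
grip_force: 45.0
```

>>> jog_arm([
  {"tx":0.59,"ty":2,"tz":0,"wx":0,"wy":0,"wz":0},
  {"tx":0.59,"ty":2,"tz":0,"wx":0,"wy":0,"wz":0},
  {"tx":0.59,"ty":2,"tz":0,"wx":0,"wy":0,"wz":0},
  {"tx":0.59,"ty":2,"tz":0,"wx":0,"wy":0,"wz":0},
  {"tx":0.59,"ty":2,"tz":0,"wx":0,"wy":0,"wz":0},
])

```text
time: 9.13
ee_pos: [0.443, 0.0188, 0.1429]
tool_rot: [1.0, 0.006, -0.0, 0.0]
force: [-0.1, -0.7, -2.9]
width: 0.0176
grip_force: 45.0
```

>>> jog_arm([
  {"tx":0.59,"ty":2,"tz":0,"wx":0,"wy":0,"wz":0},
  {"tx":0.59,"ty":2,"tz":0,"wx":0,"wy":0,"wz":0},
  {"tx":0.59,"ty":2,"tz":0,"wx":0,"wy":0,"wz":0},
  {"tx":0.59,"ty":2,"tz":0,"wx":0,"wy":0,"wz":0},
  {"tx":0.59,"ty":2,"tz":0,"wx":0,"wy":0,"wz":0},
])

```text
time: 9.55
ee_pos: [0.4737, -0.0808, 0.1428]
tool_rot: [1.0, 0.006, -0.0, -0.0]
force: [0.5, -0.1, -2.6]
width: 0.0177
grip_force: 45.0
```

>>> jog_arm([
  {"tx":0.59,"ty":2,"tz":0,"wx":0,"wy":0,"wz":0},
  {"tx":0.59,"ty":2,"tz":0,"wx":0,"wy":0,"wz":0},
  {"tx":0.59,"ty":2,"tz":0,"wx":0,"wy":0,"wz":0},
  {"tx":0.59,"ty":2,"tz":0,"wx":0,"wy":0,"wz":0},
  {"tx":0.56,"ty":1.9,"tz":0,"wx":0,"wy":0,"wz":0},
])

```text
time: 9.97
ee_pos: [0.5041, -0.1795, 0.1427]
tool_rot: [1.0, 0.006, -0.001, -0.0]
force: [0.3, 0.7, -3.8]
width: 0.0172
grip_force: 45.0
```

>>> jog_arm([
  {"tx":0.44,"ty":1.5,"tz":0,"wx":0,"wy":0,"wz":0},
  {"tx":0.32,"ty":1.1,"tz":0,"wx":0,"wy":0,"wz":0},
  {"tx":0.2,"ty":0.7,"tz":0,"wx":0,"wy":0,"wz":0},
  {"tx":0.12,"ty":0.4,"tz":0,"wx":0,"wy":0,"wz":0},
  {"tx":0,"ty":0,"tz":0,"wx":0,"wy":0,"wz":0},
])

```text
time: 10.38
ee_pos: [0.5158, -0.215, 0.143]
tool_rot: [1.0, 0.007, -0.0, -0.0]
force: [-1.1, -0.7, -2.3]
width: 0.0173
grip_force: 45.0
```

>>> jog_arm([
  {"tx":0,"ty":0,"tz":0,"wx":0,"wy":0,"wz":0},
  {"tx":0,"ty":0,"tz":0,"wx":0,"wy":0,"wz":0},
  {"tx":0,"ty":0,"tz":0,"wx":0,"wy":0,"wz":0},
])

```text
time: 10.63
ee_pos: [0.5158, -0.2137, 0.143]
tool_rot: [1.0, 0.007, -0.0, -0.0]
force: [-0.4, -0.9, -2.4]
width: 0.0176
grip_force: 45.0
```

```bash
cat >> h.py <<'E'
def held(name,box):
    for n in('side','top'):
        im,P,d=snap(n,n+name); hsv=cv2.cvtColor(im,cv2.COLOR_RGB2HSV)
        m=pix(P,box,(P[...,2]>.045)&(P[...,2]<.13)&(hsv[...,0]>100)&(hsv[...,0]<120)&(hsv[...,1]>120))
        if m.sum()>50: print(n,rect(P,m),m.sum(),P[m].mean(0).round(3),np.linalg.lstsq(np.c_[P[m][:,:2],np.ones(m.sum())],P[m][:,2],rcond=None)[0].round(3))
E
python3 -c "
from h import *
print(go(*grip2(560,-213.5,1,2.3),138,1))
held('3',(.4,.7,-.35,-.1))
"
```

```text
turn [-0.02  0.02 -0.16] shift [0.19 0.06 0.5 ] len 0.54 F [-0.4 -0.9 -2.4] t 10.6333
[ 515.75288137 -213.71911024  143.0310106 ]
side (array([ 557.5, -213.5]), 86.2, 71.5, -0.8) 372 [ 0.564 -0.217  0.074] [ 0.017 -0.045  0.055]
top (array([ 588.9, -182.8]), 35.5, 18.9, -35.8) 64 [ 0.588 -0.185  0.074] [-0.063 -0.046  0.103]
```

>>> jog_arm([
  {"tx":0.2,"ty":0.05,"tz":0.4,"wx":0,"wy":0,"wz":0},
  {"tx":0,"ty":0,"tz":0.8,"wx":0,"wy":0,"wz":0},
  {"tx":0,"ty":0,"tz":1,"wx":0,"wy":0,"wz":0},
  {"tx":0,"ty":0,"tz":1,"wx":0,"wy":0,"wz":0},
  {"tx":0,"ty":0,"tz":0.8,"wx":0,"wy":0,"wz":0},
])

```text
time: 11.15
ee_pos: [0.5171, -0.2144, 0.101]
tool_rot: [1.0, 0.007, -0.001, -0.001]
force: [-0.8, 0.1, -3.4]
width: 0.0175
grip_force: 45.0
```

>>> jog_arm([
  {"tx":0,"ty":0,"tz":0.5,"wx":0,"wy":0,"wz":0},
  {"tx":0,"ty":0,"tz":0.3,"wx":0,"wy":0,"wz":0},
  {"tx":0,"ty":0,"tz":0.3,"wx":0,"wy":0,"wz":0},
  {"tx":0,"ty":0,"tz":0.3,"wx":0,"wy":0,"wz":0},
  {"tx":0,"ty":0,"tz":0.3,"wx":0,"wy":0,"wz":0},
])

```text
time: 11.57
ee_pos: [0.5184, -0.2153, 0.0864]
tool_rot: [1.0, 0.007, 0.001, 0.0]
force: [-0.4, -0.5, -1.6]
width: 0.0177
grip_force: 45.0
```

>>> jog_arm([
  {"tx":0,"ty":0,"tz":0.3,"wx":0,"wy":0,"wz":0},
  {"tx":0,"ty":0,"tz":0.1,"wx":0,"wy":0,"wz":0},
  {"tx":0,"ty":0,"tz":0,"wx":0,"wy":0,"wz":0},
  {"tx":0,"ty":0,"tz":0,"wx":0,"wy":0,"wz":0},
])

```text
time: 11.9
ee_pos: [0.5181, -0.2151, 0.0823]
tool_rot: [1.0, 0.007, 0.0, 0.0]
force: [0.3, -0.6, -1.6]
width: 0.0178
grip_force: 45.0
```

```bash
python3 -c "
from h import *
print(go(*grip2(560,-213.5,1,115),81.6,1))
for n in('side','top'):
    im,P,d=snap(n,n+'4')
    for o in boards(im,P): print(o)
"
```

```text
turn [ 0.02 -0.02 -0.2 ] shift [-11.31  -0.09   0.07] len 11.31 F [ 0.3 -0.6 -1.6] t 11.9
[ 518.07697633 -215.09651687   82.34817394]
(array([489.7, 491.5]), 164.7, 87.1, 4.7, 277)
(array([452.7, 347.6]), 93.1, 74.3, 21.3, 150)
(array([ 565.1, -219.8]), 77.3, 66.2, -1.9, 343)
(array([599. , 283.4]), 89.0, 69.8, -8.8, 540)
(array([499.9, 500.7]), 182.0, 87.4, 4.8, 926)
(array([454.9, 350.2]), 92.2, 69.6, 19.8, 573)
```

>>> jog_arm([
  {"tx":-0.5,"ty":0,"tz":0,"wx":0,"wy":0,"wz":0},
  {"tx":-1.3,"ty":0,"tz":0,"wx":0,"wy":0,"wz":0},
  {"tx":-2,"ty":0,"tz":0,"wx":0,"wy":0,"wz":0},
  {"tx":-2,"ty":0,"tz":0,"wx":0,"wy":0,"wz":0},
  {"tx":-2,"ty":0,"tz":0,"wx":0,"wy":0,"wz":0},
])

```text
time: 12.42
ee_pos: [0.4389, -0.216, 0.0822]
tool_rot: [1.0, 0.007, 0.0, 0.0]
force: [0.1, -0.1, -2.2]
width: 0.0176
grip_force: 45.0
```

>>> jog_arm([
  {"tx":-2,"ty":0,"tz":0,"wx":0,"wy":0,"wz":0},
  {"tx":-2,"ty":0,"tz":0,"wx":0,"wy":0,"wz":0},
  {"tx":-1,"ty":0,"tz":-1,"wx":0,"wy":0,"wz":0},
  {"tx":0,"ty":0,"tz":-2.5,"wx":0,"wy":0,"wz":-4.5},
  {"tx":0,"ty":0,"tz":-3,"wx":0,"wy":0,"wz":-4.5},
])

```text
time: 12.83
ee_pos: [0.3877, -0.2154, 0.146]
tool_rot: [0.996, 0.087, -0.002, -0.002]
force: [-0.0, -1.2, -1.8]
width: 0.0178
grip_force: 45.0
```

>>> jog_arm([
  {"tx":0,"ty":0,"tz":-1.5,"wx":0,"wy":0,"wz":-4.5},
  {"tx":0,"ty":0,"tz":0,"wx":0,"wy":0,"wz":-4.3},
  {"tx":0,"ty":0,"tz":0,"wx":0,"wy":0,"wz":0},
  {"tx":0,"ty":0,"tz":0,"wx":0,"wy":0,"wz":0},
])

```text
time: 13.17
ee_pos: [0.3896, -0.2166, 0.162]
tool_rot: [0.987, 0.16, -0.0, -0.0]
force: [-0.6, 0.2, -0.8]
width: 0.0176
grip_force: 45.0
```

```bash
python3 -c "
from h import *
for n in('side','top'):
    im,P,d=snap(n,n+'5')
    for o in boards(im,P): print(o)
print(go(*grip2(454,349.5,18.8,115),150,18.8))
"
```

```text
(array([597.6, 282.6]), 90.0, 73.4, -7.0, 172)
(array([ 560.7, -213.9]), 90.9, 74.0, 0.4, 426)
(array([598.9, 283.3]), 88.6, 71.5, -7.9, 543)
(array([500.1, 501.1]), 181.3, 87.6, 5.7, 929)
(array([ 562.3, -213.6]), 90.5, 72.4, 0.5, 619)
(array([454.6, 350.3]), 92.9, 69.0, 18.6, 572)
turn [-0.08  0.05 -0.3 ] shift [  8.85 -51.48   1.13] len 52.24 F [ 0.4 -0.9 -2.6] t 13.2667
[ 389.34383174 -216.27460321  161.28790339]
```

>>> jog_arm([
  {"tx":0.25,"ty":-1.5,"tz":0,"wx":0,"wy":0,"wz":-0.3},
  {"tx":0.4,"ty":-2.5,"tz":0,"wx":0,"wy":0,"wz":0},
  {"tx":0.5,"ty":-3,"tz":0,"wx":0,"wy":0,"wz":0},
  {"tx":0.5,"ty":-3,"tz":0,"wx":0,"wy":0,"wz":0},
  {"tx":0.5,"ty":-3,"tz":0,"wx":0,"wy":0,"wz":0},
])

```text
time: 13.68
ee_pos: [0.3672, -0.0854, 0.1612]
tool_rot: [0.987, 0.163, -0.001, -0.001]
force: [1.6, -0.1, -1.4]
width: 0.0177
grip_force: 45.0
```

>>> jog_arm([
  {"tx":0.5,"ty":-3,"tz":0,"wx":0,"wy":0,"wz":0},
  {"tx":0.5,"ty":-3,"tz":0,"wx":0,"wy":0,"wz":0},
  {"tx":0.5,"ty":-3,"tz":0,"wx":0,"wy":0,"wz":0},
  {"tx":0.5,"ty":-3,"tz":0,"wx":0,"wy":0,"wz":0},
  {"tx":0.5,"ty":-3,"tz":0,"wx":0,"wy":0,"wz":0},
])

```text
time: 14.1
ee_pos: [0.3423, 0.0646, 0.1615]
tool_rot: [0.987, 0.163, -0.0, -0.0]
force: [0.6, 1.1, -1.4]
width: 0.018
grip_force: 45.0
```

>>> jog_arm([
  {"tx":0.5,"ty":-3,"tz":0,"wx":0,"wy":0,"wz":0},
  {"tx":0.5,"ty":-3,"tz":0,"wx":0,"wy":0,"wz":0},
  {"tx":0.5,"ty":-3,"tz":0,"wx":0,"wy":0,"wz":0},
  {"tx":0.5,"ty":-3,"tz":0,"wx":0,"wy":0,"wz":0},
  {"tx":0.5,"ty":-3,"tz":0,"wx":0,"wy":0,"wz":0},
])

```text
time: 14.52
ee_pos: [0.3173, 0.2146, 0.1614]
tool_rot: [0.987, 0.164, -0.001, 0.0]
force: [0.4, 0.0, -1.0]
width: 0.0177
grip_force: 45.0
```

>>> jog_arm([
  {"tx":0.5,"ty":-3,"tz":0,"wx":0,"wy":0,"wz":0},
  {"tx":0.5,"ty":-3,"tz":0,"wx":0,"wy":0,"wz":0},
  {"tx":0.2,"ty":-1.5,"tz":0,"wx":0,"wy":0,"wz":0},
  {"tx":0,"ty":-0.8,"tz":0,"wx":0,"wy":0,"wz":0},
  {"tx":0,"ty":-0.2,"tz":0,"wx":0,"wy":0,"wz":0},
])

```text
time: 14.93
ee_pos: [0.3013, 0.2981, 0.1614]
tool_rot: [0.986, 0.165, -0.001, 0.0]
force: [0.1, -0.6, -1.0]
width: 0.0176
grip_force: 45.0
```

>>> jog_arm([
  {"tx":0,"ty":0,"tz":0,"wx":0,"wy":0,"wz":0},
  {"tx":0,"ty":0,"tz":0,"wx":0,"wy":0,"wz":0},
])

```text
time: 15.1
ee_pos: [0.3023, 0.2967, 0.1618]
tool_rot: [0.987, 0.164, -0.0, 0.0]
force: [0.3, 0.4, -1.5]
width: 0.0179
grip_force: 45.0
```

```bash
python3 -c "
from h import *
for n in('side','top'):
    im,P,d=snap(n,n+'6')
    for o in boards(im,P): print(o)
print(go(*grip2(454,349.5,18.7,115),79.5,18.7))
"
```

```text
(array([497.8, 496.1]), 179.8, 93.7, 5.2, 486)
(array([453. , 346.5]), 92.3, 71.3, 24.2, 150)
(array([597. , 279.6]), 90.5, 73.1, -3.5, 172)
(array([ 560.2, -215. ]), 91.1, 73.6, 1.5, 427)
(array([598.8, 283.1]), 87.6, 70.2, -9.4, 544)
(array([500.2, 501.1]), 181.2, 86.6, 5.5, 926)
(array([ 561.1, -213.2]), 93.2, 71.9, 0.6, 621)
(array([454.4, 350.3]), 91.2, 69.4, 18.0, 569)
turn [0.02 0.01 0.1 ] shift [ 0.55 -0.15  8.25] len 8.27 F [-0.5  0.9 -2.1] t 15.2
[302.49312066 296.64619719 162.01520288]
```

>>> jog_arm([
  {"tx":0.3,"ty":-0.1,"tz":1,"wx":0,"wy":0,"wz":0},
  {"tx":0.2,"ty":0,"tz":2,"wx":0,"wy":0,"wz":0},
  {"tx":0,"ty":0,"tz":2.5,"wx":0,"wy":0,"wz":0},
  {"tx":0,"ty":0,"tz":1.5,"wx":0,"wy":0,"wz":0},
  {"tx":0,"ty":0,"tz":0.8,"wx":0,"wy":0,"wz":0},
])

```text
time: 15.62
ee_pos: [0.3053, 0.2988, 0.0813]
tool_rot: [0.987, 0.164, -0.002, 0.001]
force: [-1.1, -0.1, -1.2]
width: 0.0177
grip_force: 45.0
```

>>> jog_arm([
  {"tx":0,"ty":0,"tz":0.4,"wx":0,"wy":0,"wz":0},
  {"tx":0,"ty":0,"tz":0,"wx":0,"wy":0,"wz":0},
  {"tx":0,"ty":0,"tz":0,"wx":0,"wy":0,"wz":0},
])

```text
time: 15.87
ee_pos: [0.3073, 0.3003, 0.0807]
tool_rot: [0.986, 0.164, 0.001, -0.0]
force: [-0.0, -0.5, -1.5]
width: 0.0178
grip_force: 45.0
```

```bash
python3 -c "
from h import *
print(go(*grip2(454,349.5,18.6,0),79.5,18.6))
"
```

```text
turn [-0.01 -0.07  0.28] shift [11.48  0.02  0.12] len 11.48 F [-0.  -0.5 -1.5] t 15.8667
[307.27811131 300.30227624  80.715511  ]
```

>>> jog_arm([
  {"tx":0.5,"ty":0,"tz":0.1,"wx":0,"wy":0,"wz":0},
  {"tx":1.2,"ty":0,"tz":0,"wx":0,"wy":0,"wz":0},
  {"tx":1.5,"ty":0,"tz":0,"wx":0,"wy":0,"wz":0},
  {"tx":1.5,"ty":0,"tz":0,"wx":0,"wy":0,"wz":0},
  {"tx":1.5,"ty":0,"tz":0,"wx":0,"wy":0,"wz":0},
])

```text
time: 16.28
ee_pos: [0.3671, 0.3209, 0.0802]
tool_rot: [0.986, 0.164, 0.001, -0.0]
force: [0.1, 0.1, -1.1]
width: 0.0178
grip_force: 45.0
```

>>> jog_arm([
  {"tx":1.5,"ty":0,"tz":0,"wx":0,"wy":0,"wz":0},
  {"tx":1.5,"ty":0,"tz":0,"wx":0,"wy":0,"wz":0},
  {"tx":1.2,"ty":0,"tz":0,"wx":0,"wy":0,"wz":0},
  {"tx":0.7,"ty":0,"tz":0,"wx":0,"wy":0,"wz":0},
  {"tx":0.2,"ty":0,"tz":0,"wx":0,"wy":0,"wz":0},
])

```text
time: 16.7
ee_pos: [0.4153, 0.3373, 0.08]
tool_rot: [0.986, 0.164, 0.001, -0.0]
force: [0.4, -0.8, -1.8]
width: 0.0176
grip_force: 45.0
```

>>> jog_arm([
  {"tx":0,"ty":0,"tz":0,"wx":0,"wy":0,"wz":0},
  {"tx":0,"ty":0,"tz":0,"wx":0,"wy":0,"wz":0},
])

```text
time: 16.87
ee_pos: [0.4131, 0.3366, 0.0791]
tool_rot: [0.986, 0.164, -0.0, 0.0]
force: [-0.2, -0.7, -2.0]
width: 0.0176
grip_force: 45.0
```

```bash
python3 -c "
from h import *
print(go(*grip2(454,349.5,18.6,0),79.5,18.6))
im,P,d=snap('side','side7')
for o in boards(im,P): print(o)
cv2.imwrite('pics/s7b.png',cv2.resize(im[120:240,170:330,::-1],(800,600)))
"
```

```text
turn [0.   0.02 0.31] shift [ 0.29  0.08 -0.04] len 0.3 F [-0.2 -0.7 -2. ] t 16.8667
[413.08006099 336.62368198  79.12500269]
(array([530.2, 495.4]), 113.2, 87.2, 5.8, 238)
(array([462.3, 347.6]), 74.1, 71.4, -82.2, 135)
(array([597. , 282.2]), 89.0, 75.8, -7.1, 171)
(array([ 560. , -215.2]), 89.7, 75.2, 0.6, 429)
```

View pics/s7b.png

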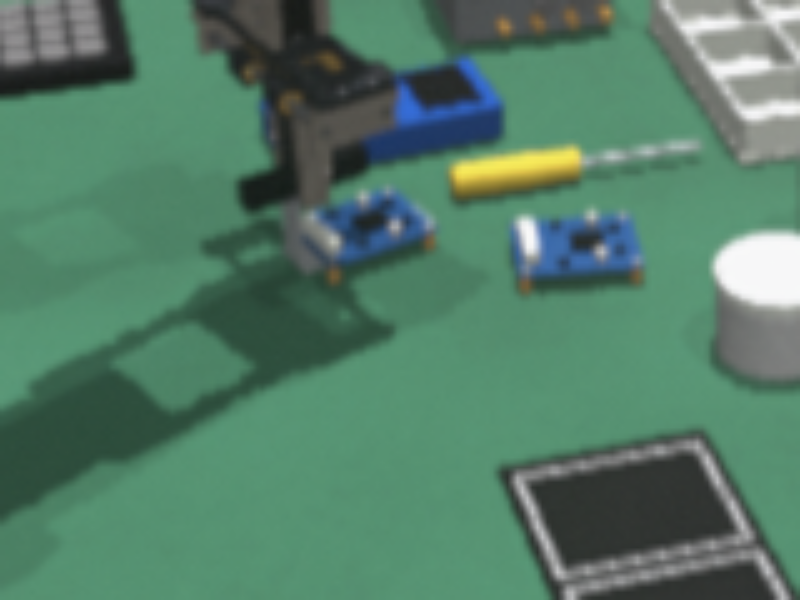

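The board rests on the blade at (370,225) in the crop, so I'll lift it.

>>> jog_arm([
  {"tx":0,"ty":0,"tz":-0.3,"wx":0,"wy":0,"wz":0},
  {"tx":0,"ty":0,"tz":-0.4,"wx":0,"wy":0,"wz":0},
  {"tx":0,"ty":0,"tz":-0.4,"wx":0,"wy":0,"wz":0},
  {"tx":0,"ty":0,"tz":-0.6,"wx":0,"wy":0,"wz":0},
  {"tx":0,"ty":0,"tz":-0.9,"wx":0,"wy":0,"wz":0},
])

```text
time: 17.33
ee_pos: [0.4128, 0.3364, 0.1051]
tool_rot: [0.986, 0.164, -0.001, 0.0]
force: [0.5, -0.7, -3.4]
width: 0.0176
grip_force: 45.0
```

>>> jog_arm([
  {"tx":0,"ty":0,"tz":-1,"wx":0,"wy":0,"wz":2},
  {"tx":0,"ty":0,"tz":-1,"wx":0,"wy":0,"wz":4},
  {"tx":0,"ty":0,"tz":-0.9,"wx":0,"wy":0,"wz":5},
  {"tx":0,"ty":0,"tz":-0.6,"wx":0,"wy":0,"wz":4},
  {"tx":0,"ty":0,"tz":-0.3,"wx":0,"wy":0,"wz":2.9},
])

```text
time: 17.75
ee_pos: [0.4142, 0.3371, 0.1451]
tool_rot: [1.0, 0.007, 0.001, -0.001]
force: [-0.2, -0.5, -3.2]
width: 0.0171
grip_force: 45.0
```

```bash
python3 -c "
from h import *
print(go(*grip2(558,-103.5,1,2),138,1))
"
```

```text
turn [-0.06 -0.13 -0.2 ] shift [ 9.41 44.3   0.71] len 45.3 F [-0.2 -0.5 -3.2] t 17.75
[414.22409276 337.07902935 145.13379994]
```

>>> jog_arm([
  {"tx":0.08,"ty":0.4,"tz":0,"wx":0,"wy":0,"wz":0},
  {"tx":0.17,"ty":0.8,"tz":0,"wx":0,"wy":0,"wz":0},
  {"tx":0.28,"ty":1.3,"tz":0,"wx":0,"wy":0,"wz":0},
  {"tx":0.38,"ty":1.8,"tz":0,"wx":0,"wy":0,"wz":0},
  {"tx":0.42,"ty":2,"tz":0,"wx":0,"wy":0,"wz":0},
])

```text
time: 18.17
ee_pos: [0.4276, 0.2729, 0.1428]
tool_rot: [1.0, 0.01, -0.0, 0.0]
force: [0.5, -0.4, -3.8]
width: 0.0178
grip_force: 45.0
```

>>> jog_arm([
  {"tx":0.42,"ty":2,"tz":0,"wx":0,"wy":0,"wz":0},
  {"tx":0.42,"ty":2,"tz":0,"wx":0,"wy":0,"wz":0},
  {"tx":0.42,"ty":2,"tz":0,"wx":0,"wy":0,"wz":0},
  {"tx":0.42,"ty":2,"tz":0,"wx":0,"wy":0,"wz":0},
  {"tx":0.42,"ty":2,"tz":0,"wx":0,"wy":0,"wz":0},
])

```text
time: 18.58
ee_pos: [0.4504, 0.1726, 0.1429]
tool_rot: [1.0, 0.009, -0.0, 0.0]
force: [-0.3, 0.1, -2.3]
width: 0.0175
grip_force: 45.0
```

>>> jog_arm([
  {"tx":0.42,"ty":2,"tz":0,"wx":0,"wy":0,"wz":0},
  {"tx":0.42,"ty":2,"tz":0,"wx":0,"wy":0,"wz":0},
  {"tx":0.42,"ty":2,"tz":0,"wx":0,"wy":0,"wz":0},
  {"tx":0.42,"ty":2,"tz":0,"wx":0,"wy":0,"wz":0},
  {"tx":0.42,"ty":2,"tz":0,"wx":0,"wy":0,"wz":0},
])

```text
time: 19.0
ee_pos: [0.473, 0.0731, 0.1429]
tool_rot: [1.0, 0.009, -0.0, 0.0]
force: [0.7, -0.2, -2.8]
width: 0.0174
grip_force: 45.0
```

>>> jog_arm([
  {"tx":0.42,"ty":2,"tz":0,"wx":0,"wy":0,"wz":0},
  {"tx":0.42,"ty":2,"tz":0,"wx":0,"wy":0,"wz":0},
  {"tx":0.42,"ty":2,"tz":0,"wx":0,"wy":0,"wz":0},
  {"tx":0.42,"ty":2,"tz":0,"wx":0,"wy":0,"wz":0},
  {"tx":0.42,"ty":2,"tz":0,"wx":0,"wy":0,"wz":0},
])

```text
time: 19.42
ee_pos: [0.4956, -0.0265, 0.1428]
tool_rot: [1.0, 0.009, -0.0, 0.0]
force: [1.0, 0.9, -2.9]
width: 0.0176
grip_force: 45.0
```

>>> jog_arm([
  {"tx":0.42,"ty":2,"tz":0,"wx":0,"wy":0,"wz":0},
  {"tx":0.42,"ty":2,"tz":0,"wx":0,"wy":0,"wz":0},
  {"tx":0.32,"ty":1.5,"tz":0,"wx":0,"wy":0,"wz":0},
  {"tx":0.23,"ty":1.1,"tz":0,"wx":0,"wy":0,"wz":0},
  {"tx":0.15,"ty":0.7,"tz":0,"wx":0,"wy":0,"wz":0},
])

```text
time: 19.83
ee_pos: [0.5125, -0.0991, 0.1429]
tool_rot: [1.0, 0.008, -0.0, 0.0]
force: [-0.2, -0.3, -3.5]
width: 0.0176
grip_force: 45.0
```

>>> jog_arm([
  {"tx":0.08,"ty":0.4,"tz":0,"wx":0,"wy":0,"wz":0},
  {"tx":0.05,"ty":0.2,"tz":0,"wx":0,"wy":0,"wz":0},
  {"tx":0,"ty":0,"tz":0,"wx":0,"wy":0,"wz":0},
  {"tx":0,"ty":0,"tz":0,"wx":0,"wy":0,"wz":0},
  {"tx":0,"ty":0,"tz":0,"wx":0,"wy":0,"wz":0},
])

```text
time: 20.25
ee_pos: [0.5141, -0.103, 0.143]
tool_rot: [1.0, 0.009, -0.0, -0.0]
force: [-0.2, -0.2, -2.7]
width: 0.0176
grip_force: 45.0
```

```bash
python3 -c "
from h import *
print(go(*grip2(558,-103.5,1,2),138,1))
held('8',(.4,.7,-.2,.0))
"
```

```text
turn [-0.02  0.01  0.05] shift [0.19 0.13 0.5 ] len 0.55 F [-0.2 -0.2 -2.7] t 20.25
[ 514.05556747 -102.95127056  143.02607083]
side (array([ 556.8, -104.9]), 86.4, 75.5, -6.4) 314 [ 0.562 -0.107  0.073] [ 0.001 -0.005  0.072]
```

>>> jog_arm([
  {"tx":0.1,"ty":0.05,"tz":0.4,"wx":0,"wy":0,"wz":0},
  {"tx":0,"ty":0,"tz":0.8,"wx":0,"wy":0,"wz":0},
  {"tx":0,"ty":0,"tz":1,"wx":0,"wy":0,"wz":0},
  {"tx":0,"ty":0,"tz":1,"wx":0,"wy":0,"wz":0},
  {"tx":0,"ty":0,"tz":0.8,"wx":0,"wy":0,"wz":0},
])

```text
time: 20.77
ee_pos: [0.5143, -0.1037, 0.1011]
tool_rot: [1.0, 0.009, -0.001, -0.0]
force: [0.3, 1.0, -2.7]
width: 0.0179
grip_force: 45.0
```

>>> jog_arm([
  {"tx":0,"ty":0,"tz":0.5,"wx":0,"wy":0,"wz":0},
  {"tx":0,"ty":0,"tz":0.3,"wx":0,"wy":0,"wz":0},
  {"tx":0,"ty":0,"tz":0.3,"wx":0,"wy":0,"wz":0},
  {"tx":0,"ty":0,"tz":0.3,"wx":0,"wy":0,"wz":0},
  {"tx":0,"ty":0,"tz":0.3,"wx":0,"wy":0,"wz":0},
])

```text
time: 21.18
ee_pos: [0.5157, -0.1043, 0.0863]
tool_rot: [1.0, 0.009, 0.001, 0.0]
force: [0.4, 0.5, -2.2]
width: 0.0178
grip_force: 45.0
```

>>> jog_arm([
  {"tx":0,"ty":0,"tz":0.3,"wx":0,"wy":0,"wz":0},
  {"tx":0,"ty":0,"tz":0.1,"wx":0,"wy":0,"wz":0},
  {"tx":0,"ty":0,"tz":0,"wx":0,"wy":0,"wz":0},
  {"tx":0,"ty":0,"tz":0,"wx":0,"wy":0,"wz":0},
])

```text
time: 21.52
ee_pos: [0.5154, -0.1042, 0.0823]
tool_rot: [1.0, 0.009, 0.0, 0.0]
force: [0.8, 0.1, -2.3]
width: 0.0176
grip_force: 45.0
```

>>> jog_arm([
  {"tx":-0.5,"ty":0,"tz":0,"wx":0,"wy":0,"wz":0},
  {"tx":-1.3,"ty":0,"tz":0,"wx":0,"wy":0,"wz":0},
  {"tx":-2,"ty":0,"tz":0,"wx":0,"wy":0,"wz":0},
  {"tx":-2,"ty":0,"tz":0,"wx":0,"wy":0,"wz":0},
  {"tx":-2,"ty":0,"tz":0,"wx":0,"wy":0,"wz":0},
])

```text
time: 21.93
ee_pos: [0.4362, -0.1054, 0.0822]
tool_rot: [1.0, 0.009, 0.0, 0.0]
force: [-0.8, -0.5, -0.6]
width: 0.0176
grip_force: 45.0
```

>>> jog_arm([
  {"tx":-2,"ty":0,"tz":0,"wx":0,"wy":0,"wz":0},
  {"tx":-2,"ty":0,"tz":0,"wx":0,"wy":0,"wz":0},
  {"tx":-1,"ty":0,"tz":-1,"wx":0,"wy":0,"wz":0},
  {"tx":0,"ty":0,"tz":-2.5,"wx":0,"wy":0,"wz":3},
  {"tx":0,"ty":0,"tz":-3,"wx":0,"wy":0,"wz":3},
])

```text
time: 22.35
ee_pos: [0.3848, -0.1053, 0.1462]
tool_rot: [0.999, -0.045, -0.002, -0.001]
force: [1.5, -0.3, -0.7]
width: 0.0177
grip_force: 45.0
```

>>> jog_arm([
  {"tx":0,"ty":0,"tz":-1.5,"wx":0,"wy":0,"wz":3.3},
  {"tx":0,"ty":0,"tz":0,"wx":0,"wy":0,"wz":0},
  {"tx":0,"ty":0,"tz":0,"wx":0,"wy":0,"wz":0},
  {"tx":0,"ty":0,"tz":0,"wx":0,"wy":0,"wz":0},
])

```text
time: 22.68
ee_pos: [0.3864, -0.1058, 0.1608]
tool_rot: [0.997, -0.072, -0.001, -0.0]
force: [0.1, 0.2, -1.5]
width: 0.0178
grip_force: 45.0
```

```bash
python3 -c "
from h import *
for n in('side','top'):
    im,P,d=snap(n,n+'9')
    for o in boards(im,P): print(o)
print(go(*grip2(598,282.5,-8.3,115),150,-8.3))
"
```

```text
(array([597.2, 282.8]), 88.8, 75.3, -6.8, 172)
(array([ 558.3, -105.4]), 91.0, 73.9, -0.8, 349)
(array([ 559.7, -214.5]), 90.0, 71.0, 1.4, 429)
(array([598.6, 283.1]), 89.0, 69.8, -9.5, 537)
(array([500.1, 500.2]), 180.6, 86.6, 5.5, 891)
(array([ 559.6, -103.8]), 92.4, 72.8, -1.0, 594)
(array([ 562.7, -213.4]), 90.7, 72.1, 1.0, 616)
turn [-0.08  0.18  0.05] shift [ -0.14 -41.47   1.04] len 41.48 F [-0.2 -0.1 -1.5] t 22.7833
[ 386.15520112 -105.66172028  160.39269028]
```

>>> jog_arm([
  {"tx":0,"ty":-1.5,"tz":0,"wx":0,"wy":0,"wz":0},
  {"tx":0,"ty":-2.5,"tz":0,"wx":0,"wy":0,"wz":0},
  {"tx":0,"ty":-3,"tz":0,"wx":0,"wy":0,"wz":0},
  {"tx":0,"ty":-3,"tz":0,"wx":0,"wy":0,"wz":0},
  {"tx":0,"ty":-3,"tz":0,"wx":0,"wy":0,"wz":0},
])

```text
time: 23.2
ee_pos: [0.4051, 0.0238, 0.1608]
tool_rot: [0.997, -0.072, -0.001, -0.0]
force: [1.0, -0.0, -2.0]
width: 0.0174
grip_force: 45.0
```

>>> jog_arm([
  {"tx":0,"ty":-3,"tz":0,"wx":0,"wy":0,"wz":0},
  {"tx":0,"ty":-3,"tz":0,"wx":0,"wy":0,"wz":0},
  {"tx":0,"ty":-3,"tz":0,"wx":0,"wy":0,"wz":0},
  {"tx":0,"ty":-3,"tz":0,"wx":0,"wy":0,"wz":0},
  {"tx":0,"ty":-3,"tz":0,"wx":0,"wy":0,"wz":0},
])

```text
time: 23.62
ee_pos: [0.4267, 0.1723, 0.1606]
tool_rot: [0.997, -0.072, -0.001, 0.0]
force: [0.1, -0.9, -1.7]
width: 0.0176
grip_force: 45.0
```

>>> jog_arm([
  {"tx":0,"ty":-3,"tz":0,"wx":0,"wy":0,"wz":0},
  {"tx":0,"ty":-3,"tz":0,"wx":0,"wy":0,"wz":0},
  {"tx":0,"ty":-3,"tz":0,"wx":0,"wy":0,"wz":0},
  {"tx":0,"ty":-3,"tz":0,"wx":0,"wy":0,"wz":0},
  {"tx":0,"ty":-1,"tz":0,"wx":0,"wy":0,"wz":0},
])

```text
time: 24.03
ee_pos: [0.4456, 0.3023, 0.1605]
tool_rot: [0.997, -0.071, -0.001, -0.0]
force: [-0.6, 1.3, -1.6]
width: 0.0174
grip_force: 45.0
```

>>> jog_arm([
  {"tx":0,"ty":-0.5,"tz":0.5,"wx":0,"wy":0,"wz":0},
  {"tx":0,"ty":0,"tz":0.5,"wx":0,"wy":0,"wz":0},
  {"tx":0,"ty":0,"tz":0,"wx":0,"wy":0,"wz":0},
  {"tx":0,"ty":0,"tz":0,"wx":0,"wy":0,"wz":0},
])

```text
time: 24.37
ee_pos: [0.4465, 0.3029, 0.1509]
tool_rot: [0.997, -0.073, -0.001, 0.001]
force: [-0.3, 0.1, -2.8]
width: 0.0178
grip_force: 45.0
```

```bash
python3 -c "
from h import *
for n in('side','top'):
    im,P,d=snap(n,n+'10')
    for o in boards(im,P): print(o)
print(go(*grip2(598,282.5,-8.3,115),79.5,-8.3))
"
```

```text
(array([497.3, 493.9]), 178.6, 90.7, 5.3, 344)
(array([597.9, 280.3]), 86.8, 76.3, -13.8, 169)
(array([ 558. , -106.3]), 90.4, 72.1, -1.0, 352)
(array([ 560.2, -214.3]), 90.5, 72.3, 0.4, 428)
(array([599.2, 283.5]), 89.4, 70.5, -7.7, 538)
(array([500. , 502.4]), 183.0, 85.0, 3.4, 405)
(array([ 558.4, -104. ]), 92.5, 70.7, 1.2, 588)
(array([ 562.6, -213.2]), 90.0, 72.3, 0.6, 613)
turn [ 0.02  0.02 -0.08] shift [-0.27 -0.12  7.24] len 7.25 F [ 0.3  0.1 -2. ] t 24.4667
[447.15577979 303.26964237 151.92494579]
```

>>> jog_arm([
  {"tx":-0.15,"ty":-0.1,"tz":1,"wx":0,"wy":0,"wz":0},
  {"tx":-0.1,"ty":0,"tz":2,"wx":0,"wy":0,"wz":0},
  {"tx":0,"ty":0,"tz":2,"wx":0,"wy":0,"wz":0},
  {"tx":0,"ty":0,"tz":1.2,"wx":0,"wy":0,"wz":0},
  {"tx":0,"ty":0,"tz":0.6,"wx":0,"wy":0,"wz":0},
])

```text
time: 24.88
ee_pos: [0.4433, 0.3048, 0.0817]
tool_rot: [0.997, -0.073, -0.002, 0.001]
force: [-0.9, -0.1, -1.8]
width: 0.0175
grip_force: 45.0
```

>>> jog_arm([
  {"tx":0,"ty":0,"tz":0.3,"wx":0,"wy":0,"wz":0},
  {"tx":0,"ty":0,"tz":0.1,"wx":0,"wy":0,"wz":0},
  {"tx":0,"ty":0,"tz":0,"wx":0,"wy":0,"wz":0},
  {"tx":0,"ty":0,"tz":0,"wx":0,"wy":0,"wz":0},
])

```text
time: 25.22
ee_pos: [0.4456, 0.306, 0.0811]
tool_rot: [0.997, -0.072, 0.001, -0.0]
force: [0.8, -0.3, -0.8]
width: 0.0178
grip_force: 45.0
```

```bash
python3 -c "
from h import *
print(go(*grip2(598,282.5,-8.3,0),79.5,-8.3))
"
```

```text
turn [-0.06 -0.1  -0.01] shift [11.42  0.12  0.16] len 11.42 F [ 0.8 -0.3 -0.8] t 25.2167
[445.6271596  305.97994004  81.12949359]
```

>>> jog_arm([
  {"tx":0.5,"ty":0.1,"tz":0.15,"wx":0,"wy":0,"wz":0},
  {"tx":1.2,"ty":0,"tz":0,"wx":0,"wy":0,"wz":0},
  {"tx":1.5,"ty":0,"tz":0,"wx":0,"wy":0,"wz":0},
  {"tx":1.5,"ty":0,"tz":0,"wx":0,"wy":0,"wz":0},
  {"tx":1.5,"ty":0,"tz":0,"wx":0,"wy":0,"wz":0},
])

```text
time: 25.63
ee_pos: [0.5074, 0.2956, 0.0791]
tool_rot: [0.997, -0.072, 0.001, -0.0]
force: [-0.2, 0.2, -2.0]
width: 0.0179
grip_force: 45.0
```

>>> jog_arm([
  {"tx":1.5,"ty":0,"tz":0,"wx":0,"wy":0,"wz":0},
  {"tx":1.5,"ty":0,"tz":0,"wx":0,"wy":0,"wz":0},
  {"tx":1.2,"ty":0,"tz":0,"wx":0,"wy":0,"wz":0},
  {"tx":0.7,"ty":0,"tz":0,"wx":0,"wy":0,"wz":0},
  {"tx":0.2,"ty":0,"tz":0,"wx":0,"wy":0,"wz":0},
])

```text
time: 26.05
ee_pos: [0.5581, 0.288, 0.0791]
tool_rot: [0.997, -0.073, 0.001, -0.0]
force: [0.2, 0.1, -1.1]
width: 0.0176
grip_force: 45.0
```

>>> jog_arm([
  {"tx":0,"ty":0,"tz":0,"wx":0,"wy":0,"wz":0},
  {"tx":0,"ty":0,"tz":0,"wx":0,"wy":0,"wz":0},
])

```text
time: 26.22
ee_pos: [0.556, 0.2885, 0.0785]
tool_rot: [0.997, -0.072, -0.0, 0.0]
force: [-0.7, -0.0, -1.6]
width: 0.0178
grip_force: 45.0
```

```bash
python3 -c "
from h import *
print(go(*grip2(598,282.5,-8.3,0),79.5,-8.3))
im,P,d=snap('side','side11')
for o in boards(im,P): print(o)
"
```

```text
turn [0.01 0.03 0.  ] shift [ 0.24 -0.02 -0.1 ] len 0.26 F [-0.7 -0.  -1.6] t 26.2167
[556.00181902 288.46230298  78.50735775]
(array([483.5, 491.9]), 151.7, 92.0, 8.4, 420)
(array([604.2, 280.9]), 73.7, 69.4, 75.1, 158)
(array([ 557.9, -105.8]), 91.5, 73.9, 2.5, 350)
(array([ 560.1, -214.9]), 90.2, 74.0, 1.2, 429)
```

>>> jog_arm([
  {"tx":0,"ty":0,"tz":-0.3,"wx":0,"wy":0,"wz":0},
  {"tx":0,"ty":0,"tz":-0.4,"wx":0,"wy":0,"wz":0},
  {"tx":0,"ty":0,"tz":-0.4,"wx":0,"wy":0,"wz":0},
  {"tx":0,"ty":0,"tz":-0.6,"wx":0,"wy":0,"wz":0},
  {"tx":0,"ty":0,"tz":-0.9,"wx":0,"wy":0,"wz":0},
])

```text
time: 26.68
ee_pos: [0.5557, 0.2882, 0.1045]
tool_rot: [0.997, -0.072, -0.001, 0.0]
force: [1.0, -0.1, -3.2]
width: 0.0178
grip_force: 45.0
```

>>> jog_arm([
  {"tx":0,"ty":0,"tz":-1,"wx":0,"wy":0,"wz":-1},
  {"tx":0,"ty":0,"tz":-1,"wx":0,"wy":0,"wz":-2.3},
  {"tx":0,"ty":0,"tz":-0.9,"wx":0,"wy":0,"wz":-3},
  {"tx":0,"ty":0,"tz":-0.6,"wx":0,"wy":0,"wz":-2},
  {"tx":0,"ty":0,"tz":-0.3,"wx":0,"wy":0,"wz":-1},
])

```text
time: 27.1
ee_pos: [0.5574, 0.2887, 0.1449]
tool_rot: [1.0, 0.01, 0.001, -0.0]
force: [0.1, 0.5, -2.7]
width: 0.0176
grip_force: 45.0
```

```bash
python3 -c "
from h import *
print(go(*grip2(556,6.5,1,2),138,1))
"
```

```text
turn [-0.05 -0.16  0.12] shift [-4.83 28.21  0.69] len 28.63 F [ 0.1  0.5 -2.7] t 27.1
[557.40156604 288.67114757 144.91924333]
```

>>> jog_arm([
  {"tx":-0.07,"ty":0.4,"tz":0,"wx":0,"wy":0,"wz":0},
  {"tx":-0.14,"ty":0.8,"tz":0,"wx":0,"wy":0,"wz":0},
  {"tx":-0.22,"ty":1.3,"tz":0,"wx":0,"wy":0,"wz":0},
  {"tx":-0.31,"ty":1.8,"tz":0,"wx":0,"wy":0,"wz":0},
  {"tx":-0.34,"ty":2,"tz":0,"wx":0,"wy":0,"wz":0},
])

```text
time: 27.52
ee_pos: [0.5459, 0.2237, 0.1419]
tool_rot: [1.0, 0.009, -0.001, 0.0]
force: [-0.3, -0.1, -2.6]
width: 0.0176
grip_force: 45.0
```

>>> jog_arm([
  {"tx":-0.34,"ty":2,"tz":0,"wx":0,"wy":0,"wz":0},
  {"tx":-0.34,"ty":2,"tz":0,"wx":0,"wy":0,"wz":0},
  {"tx":-0.34,"ty":2,"tz":0,"wx":0,"wy":0,"wz":0},
  {"tx":-0.34,"ty":2,"tz":0,"wx":0,"wy":0,"wz":0},
  {"tx":-0.34,"ty":2,"tz":0,"wx":0,"wy":0,"wz":0},
])

```text
time: 27.93
ee_pos: [0.5304, 0.1228, 0.142]
tool_rot: [1.0, 0.008, -0.001, 0.0]
force: [0.8, -0.3, -3.0]
width: 0.0176
grip_force: 45.0
```

>>> jog_arm([
  {"tx":-0.34,"ty":2,"tz":0,"wx":0,"wy":0,"wz":0},
  {"tx":-0.34,"ty":2,"tz":0,"wx":0,"wy":0,"wz":0},
  {"tx":-0.34,"ty":2,"tz":0,"wx":0,"wy":0,"wz":0},
  {"tx":-0.31,"ty":1.8,"tz":0,"wx":0,"wy":0,"wz":0},
  {"tx":-0.26,"ty":1.5,"tz":0,"wx":0,"wy":0,"wz":0},
])

```text
time: 28.35
ee_pos: [0.5159, 0.0294, 0.142]
tool_rot: [1.0, 0.008, -0.001, 0.0]
force: [0.1, 1.4, -3.9]
width: 0.0174
grip_force: 45.0
```

>>> jog_arm([
  {"tx":-0.2,"ty":1.1,"tz":0,"wx":0,"wy":0,"wz":0},
  {"tx":-0.13,"ty":0.8,"tz":0,"wx":0,"wy":0,"wz":0},
  {"tx":-0.1,"ty":0.5,"tz":0,"wx":0,"wy":0,"wz":0},
  {"tx":0,"ty":0.2,"tz":0,"wx":0,"wy":0,"wz":0},
  {"tx":0,"ty":0,"tz":0,"wx":0,"wy":0,"wz":0},
])

```text
time: 28.77
ee_pos: [0.5134, 0.0055, 0.1425]
tool_rot: [1.0, 0.009, -0.0, -0.0]
force: [-0.1, 0.1, -3.5]
width: 0.0175
grip_force: 45.0
```

>>> jog_arm([
  {"tx":0,"ty":0,"tz":0,"wx":0,"wy":0,"wz":0},
  {"tx":0,"ty":0,"tz":0,"wx":0,"wy":0,"wz":0},
])

```text
time: 28.93
ee_pos: [0.5135, 0.0062, 0.1426]
tool_rot: [1.0, 0.009, -0.0, -0.0]
force: [0.2, 0.1, -2.5]
width: 0.0179
grip_force: 45.0
```

```bash
python3 -c "
from h import *
print(go(*grip2(556,6.5,1,2),138,1))
held('12',(.4,.7,-.1,.1))
"
```

```text
turn [-0.01  0.    0.04] shift [0.05 0.04 0.46] len 0.46 F [ 0.2  0.1 -2.5] t 28.9333
[513.45083116   6.16073554 142.58014181]
side (array([556.7,   6.2]), 86.1, 72.7, 1.8) 250 [0.562 0.004 0.072] [-0.    -0.001  0.072]
```

>>> jog_arm([
  {"tx":0,"ty":0,"tz":0.4,"wx":0,"wy":0,"wz":0},
  {"tx":0,"ty":0,"tz":0.8,"wx":0,"wy":0,"wz":0},
  {"tx":0,"ty":0,"tz":1,"wx":0,"wy":0,"wz":0},
  {"tx":0,"ty":0,"tz":1,"wx":0,"wy":0,"wz":0},
  {"tx":0,"ty":0,"tz":0.8,"wx":0,"wy":0,"wz":0},
])

```text
time: 29.45
ee_pos: [0.5125, 0.0058, 0.1006]
tool_rot: [1.0, 0.009, -0.001, -0.0]
force: [-0.4, -0.6, -4.1]
width: 0.0179
grip_force: 45.0
```

>>> jog_arm([
  {"tx":0,"ty":0,"tz":0.5,"wx":0,"wy":0,"wz":0},
  {"tx":0,"ty":0,"tz":0.3,"wx":0,"wy":0,"wz":0},
  {"tx":0,"ty":0,"tz":0.3,"wx":0,"wy":0,"wz":0},
  {"tx":0,"ty":0,"tz":0.3,"wx":0,"wy":0,"wz":0},
  {"tx":0,"ty":0,"tz":0.3,"wx":0,"wy":0,"wz":0},
])

```text
time: 29.87
ee_pos: [0.514, 0.0054, 0.0859]
tool_rot: [1.0, 0.009, 0.001, 0.0]
force: [0.2, -0.4, -2.3]
width: 0.0179
grip_force: 45.0
```

>>> jog_arm([
  {"tx":0,"ty":0,"tz":0.3,"wx":0,"wy":0,"wz":0},
  {"tx":0,"ty":0,"tz":0.05,"wx":0,"wy":0,"wz":0},
  {"tx":0,"ty":0,"tz":0,"wx":0,"wy":0,"wz":0},
  {"tx":0,"ty":0,"tz":0,"wx":0,"wy":0,"wz":0},
])

```text
time: 30.2
ee_pos: [0.5137, 0.0055, 0.0824]
tool_rot: [1.0, 0.009, 0.0, 0.0]
force: [0.1, 0.6, -1.7]
width: 0.0176
grip_force: 45.0
```

>>> jog_arm([
  {"tx":-0.5,"ty":0,"tz":0,"wx":0,"wy":0,"wz":0},
  {"tx":-1.3,"ty":0,"tz":0,"wx":0,"wy":0,"wz":0},
  {"tx":-2,"ty":0,"tz":0,"wx":0,"wy":0,"wz":0},
  {"tx":-2,"ty":0,"tz":0,"wx":0,"wy":0,"wz":0},
  {"tx":-2,"ty":0,"tz":0,"wx":0,"wy":0,"wz":0},
])

```text
time: 30.62
ee_pos: [0.4344, 0.0043, 0.0821]
tool_rot: [1.0, 0.009, 0.0, 0.0]
force: [-0.6, -0.2, -1.9]
width: 0.0178
grip_force: 45.0
```

>>> jog_arm([
  {"tx":-2,"ty":0,"tz":0,"wx":0,"wy":0,"wz":0},
  {"tx":-2,"ty":0,"tz":0,"wx":0,"wy":0,"wz":0},
  {"tx":-1,"ty":0,"tz":-1,"wx":0,"wy":0,"wz":0},
  {"tx":0,"ty":0,"tz":-2.5,"wx":0,"wy":0,"wz":5.8},
  {"tx":0,"ty":0,"tz":-3,"wx":0,"wy":0,"wz":5.8},
])

```text
time: 31.03
ee_pos: [0.3828, 0.004, 0.1461]
tool_rot: [0.995, -0.095, -0.002, -0.0]
force: [1.9, -0.5, -1.6]
width: 0.0178
grip_force: 45.0
```

>>> jog_arm([
  {"tx":0,"ty":0,"tz":-1.5,"wx":0,"wy":0,"wz":5.8},
  {"tx":0,"ty":0,"tz":0,"wx":0,"wy":0,"wz":5.9},
  {"tx":0,"ty":0,"tz":0,"wx":0,"wy":0,"wz":0},
  {"tx":0,"ty":0,"tz":0,"wx":0,"wy":0,"wz":0},
])

```text
time: 31.37
ee_pos: [0.3851, 0.0035, 0.162]
tool_rot: [0.981, -0.192, -0.0, -0.0]
force: [-0.4, -0.2, -1.7]
width: 0.0175
grip_force: 45.0
```

```bash
python3 -c "
from h import *
for n in('side','top'):
    im,P,d=snap(n,n+'13')
    for o in boards(im,P): print(o)
print(go(*grip2(528,-388,-22.3),150,-22.3))
"
```

```text
(array([552.9, 498.1]), 84.4, 68.3, -83.9, 151)
(array([555.3,   4.2]), 90.5, 78.2, -2.0, 284)
(array([ 557.8, -105.8]), 91.1, 74.9, 0.4, 354)
(array([ 560.7, -214. ]), 91.3, 75.7, -0.7, 429)
(array([560. ,   7.6]), 93.1, 70.0, 1.2, 588)
(array([499.6, 500.8]), 180.8, 88.1, 5.2, 944)
(array([ 558.9, -104. ]), 92.7, 71.0, 0.6, 590)
(array([ 562.2, -213. ]), 89.8, 71.6, 0.9, 614)
turn [0.01 0.09 0.13] shift [24.12 30.79  1.13] len 39.13 F [-0.4 -0.9 -1.4] t 31.4667
[384.70547957   3.56956392 161.32539711]
```

>>> jog_arm([
  {"tx":1,"ty":1.3,"tz":0,"wx":0,"wy":0,"wz":0},
  {"tx":1.8,"ty":2.3,"tz":0,"wx":0,"wy":0,"wz":0},
  {"tx":2.1,"ty":2.7,"tz":0,"wx":0,"wy":0,"wz":0},
  {"tx":2.1,"ty":2.7,"tz":0,"wx":0,"wy":0,"wz":0},
  {"tx":2.1,"ty":2.7,"tz":0,"wx":0,"wy":0,"wz":0},
])

```text
time: 31.88
ee_pos: [0.4249, -0.1406, 0.1612]
tool_rot: [0.981, -0.192, -0.001, -0.0]
force: [0.3, -0.1, -1.6]
width: 0.0178
grip_force: 45.0
```

>>> jog_arm([
  {"tx":2.1,"ty":2.7,"tz":0,"wx":0,"wy":0,"wz":0},
  {"tx":2.1,"ty":2.7,"tz":0,"wx":0,"wy":0,"wz":0},
  {"tx":2.1,"ty":2.7,"tz":0,"wx":0,"wy":0,"wz":0},
  {"tx":2.1,"ty":2.7,"tz":0,"wx":0,"wy":0,"wz":0},
  {"tx":2.1,"ty":2.7,"tz":0,"wx":0,"wy":0,"wz":0},
])

```text
time: 32.3
ee_pos: [0.4708, -0.3055, 0.1607]
tool_rot: [0.981, -0.193, -0.001, -0.001]
force: [-0.3, 0.5, -0.9]
width: 0.0175
grip_force: 45.0
```

>>> jog_arm([
  {"tx":2.1,"ty":2.7,"tz":0,"wx":0,"wy":0,"wz":0},
  {"tx":1.6,"ty":2,"tz":0.5,"wx":0,"wy":0,"wz":0},
  {"tx":0.8,"ty":0.9,"tz":0.5,"wx":0,"wy":0,"wz":0},
  {"tx":0,"ty":0,"tz":0,"wx":0,"wy":0,"wz":0},
  {"tx":0,"ty":0,"tz":0,"wx":0,"wy":0,"wz":0},
])

```text
time: 32.72
ee_pos: [0.4908, -0.3725, 0.1504]
tool_rot: [0.981, -0.193, -0.001, -0.001]
force: [-0.0, 0.3, -1.6]
width: 0.0176
grip_force: 45.0
```

```bash
python3 -c "
from h import *
print(go(*grip2(528,-388,-22.3),77.6,-22.3))
"
```

```text
turn [-0.1   0.18  0.03] shift [0.03 0.02 7.28] len 7.28 F [-0.   0.3 -1.6] t 32.7167
[ 490.7645886  -372.49260542  150.41244827]
```

>>> jog_arm([
  {"tx":0,"ty":0,"tz":1,"wx":0,"wy":0,"wz":0},
  {"tx":0,"ty":0,"tz":2,"wx":0,"wy":0,"wz":0},
  {"tx":0,"ty":0,"tz":2,"wx":0,"wy":0,"wz":0},
  {"tx":0,"ty":0,"tz":1,"wx":0,"wy":0,"wz":0},
  {"tx":0,"ty":0,"tz":0.6,"wx":0,"wy":0,"wz":0},
])

```text
time: 33.13
ee_pos: [0.4905, -0.371, 0.0838]
tool_rot: [0.981, -0.193, -0.002, -0.001]
force: [-0.0, -0.0, -1.9]
width: 0.0176
grip_force: 45.0
```

>>> jog_arm([
  {"tx":0,"ty":0,"tz":0.3,"wx":0,"wy":0,"wz":0},
  {"tx":0,"ty":0,"tz":0.2,"wx":0,"wy":0,"wz":0},
  {"tx":0,"ty":0,"tz":0.2,"wx":0,"wy":0,"wz":0},
  {"tx":0,"ty":0,"tz":0,"wx":0,"wy":0,"wz":0},
  {"tx":0,"ty":0,"tz":0,"wx":0,"wy":0,"wz":0},
])

```text
time: 33.55
ee_pos: [0.4919, -0.3735, 0.0799]
tool_rot: [0.981, -0.193, 0.001, 0.0]
force: [0.1, 0.0, -1.6]
width: 0.0178
grip_force: 45.0
```

>>> jog_arm([
  {"tx":0,"ty":0,"tz":0.1,"wx":0,"wy":0,"wz":0},
  {"tx":0,"ty":0,"tz":0.1,"wx":0,"wy":0,"wz":0},
  {"tx":0,"ty":0,"tz":0,"wx":0,"wy":0,"wz":0},
  {"tx":0,"ty":0,"tz":0,"wx":0,"wy":0,"wz":0},
])

```text
time: 33.88
ee_pos: [0.4918, -0.3734, 0.0776]
tool_rot: [0.981, -0.193, 0.0, 0.0]
force: [-0.8, 1.1, -0.9]
width: 0.0177
grip_force: 45.0
```

>>> jog_arm([
  {"tx":0,"ty":0,"tz":0,"wx":0,"wy":0,"wz":0},
  {"tx":0,"ty":0,"tz":0,"wx":0,"wy":0,"wz":0},
  {"tx":0,"ty":0,"tz":0,"wx":0,"wy":0,"wz":0},
  {"tx":0,"ty":0,"tz":0,"wx":0,"wy":0,"wz":0},
  {"tx":0,"ty":0,"tz":0,"wx":0,"wy":0,"wz":0},
], gripper=0.3)

```text
time: 34.3
ee_pos: [0.4915, -0.3731, 0.0771]
tool_rot: [0.981, -0.193, -0.0, 0.0]
force: [0.2, 0.5, 0.5]
width: 0.0489
grip_force: 0.0
```

>>> jog_arm([
  {"tx":0,"ty":0,"tz":0,"wx":0,"wy":0,"wz":0},
  {"tx":0,"ty":0,"tz":-0.5,"wx":0,"wy":0,"wz":0},
  {"tx":0,"ty":0,"tz":-1.5,"wx":0,"wy":0,"wz":0},
  {"tx":0,"ty":0,"tz":-3,"wx":0,"wy":0,"wz":0},
  {"tx":0,"ty":0,"tz":-3.5,"wx":0,"wy":0,"wz":0},
])

```text
time: 34.72
ee_pos: [0.4903, -0.3717, 0.161]
tool_rot: [0.981, -0.193, -0.002, -0.002]
force: [-0.5, -0.7, -0.7]
width: 0.0601
grip_force: 0.0
```

>>> jog_arm([
  {"tx":0,"ty":0,"tz":-3,"wx":0,"wy":0,"wz":-7},
  {"tx":0,"ty":0,"tz":-2,"wx":0,"wy":0,"wz":-7},
  {"tx":0,"ty":0,"tz":0,"wx":0,"wy":0,"wz":-7},
  {"tx":0,"ty":0,"tz":0,"wx":0,"wy":0,"wz":0},
  {"tx":0,"ty":0,"tz":0,"wx":0,"wy":0,"wz":0},
])

```text
time: 35.13
ee_pos: [0.4914, -0.3729, 0.2121]
tool_rot: [1.0, -0.013, -0.0, -0.0]
force: [-0.1, 1.3, -0.8]
width: 0.0596
grip_force: 0.0
```

```bash
python3 -c "
from h import *
for n in('side','top'):
    im,P,d=snap(n,n+'14');g=im.astype(int)
    print('handle',rect(P,m:=pix(P,(.3,.6,-.45,-.25),(P[...,2]>.065)&(P[...,2]<.095)&(g.max(2)<60))),np.median(P[m][:,2]))
    for o in boards(im,P): print(o)
cv2.imwrite('pics/s14b.png',cv2.resize(np.load('pics/side14.npz')['im'][...,::-1],(784,588)))
print(go(699.5,-197,200,0))
print(robot.read_state()['joints'])
"
```

```text
handle (array([ 490.4, -376.5]), 95.8, 17.6, -22.0) 0.08035439936110081
(array([497.4, 493.7]), 179.8, 92.1, 5.8, 472)
(array([536. ,   5.4]), 76.6, 52.6, 85.3, 157)
(array([ 538.8, -106.1]), 75.6, 53.5, 85.8, 185)
(array([ 534.9, -217.1]), 64.9, 41.0, 84.8, 147)
handle (array([0., 0.]), 0.0, 0.0, 0.0) nan
(array([499.9, 500.8]), 181.3, 87.2, 5.1, 944)
(array([556.2,   7.9]), 94.4, 73.4, -1.4, 594)
(array([ 558.7, -105.5]), 92.4, 74.0, 0.7, 593)
(array([ 561.6, -212.8]), 93.7, 72.1, -0.1, 623)
turn [-0.1   0.09 -1.47] shift [ 20.85 -17.55   1.09] len 27.28 F [-0.1 -0.7 -0.2] t 35.2333
[ 490.985808   -372.53384361  210.88416344]
[-8.44856974e-01  2.86820540e-01  1.50424022e+00 -1.94067982e-05
  1.35284238e+00  7.51569577e-01]
  return _methods._mean(a, axis=axis, dtype=dtype,
  ret = ret.dtype.type(ret / rcount)
```

View pics/s14b.png

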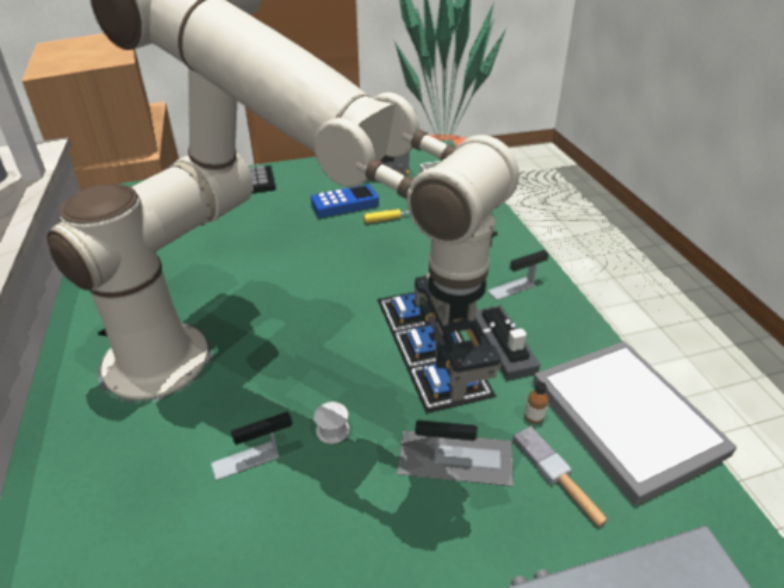

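All three boards stand in their bays and the lifter lies on its pad at (450,450). Next is the heat control.

>>> jog_arm([
  {"tx":2,"ty":-1.7,"tz":0,"wx":0,"wy":0,"wz":-1.5},
  {"tx":2.8,"ty":-2.3,"tz":0,"wx":0,"wy":0,"wz":0},
  {"tx":2.8,"ty":-2.3,"tz":0,"wx":0,"wy":0,"wz":0},
  {"tx":2.8,"ty":-2.3,"tz":0,"wx":0,"wy":0,"wz":0},
  {"tx":2.8,"ty":-2.3,"tz":0,"wx":0,"wy":0,"wz":0},
])

```text
time: 35.65
ee_pos: [0.6241, -0.2626, 0.2108]
tool_rot: [1.0, 0.0, -0.001, -0.001]
force: [0.3, -0.0, 0.5]
width: 0.0596
grip_force: 0.0
```

>>> jog_arm([
  {"tx":2.8,"ty":-2.3,"tz":0,"wx":0,"wy":0,"wz":0},
  {"tx":2.8,"ty":-2.3,"tz":0,"wx":0,"wy":0,"wz":0},
  {"tx":2.05,"ty":-2.1,"tz":2,"wx":0,"wy":0,"wz":0},
  {"tx":0,"ty":0,"tz":3,"wx":0,"wy":0,"wz":0},
  {"tx":0,"ty":0,"tz":2,"wx":0,"wy":0,"wz":0},
])

```text
time: 36.07
ee_pos: [0.6998, -0.1943, 0.1383]
tool_rot: [1.0, 0.002, -0.002, -0.001]
force: [-0.6, -0.0, -0.3]
width: 0.0595
grip_force: 0.0
```

>>> jog_arm([
  {"tx":0,"ty":0,"tz":0,"wx":0,"wy":0,"wz":0},
  {"tx":0,"ty":0,"tz":0,"wx":0,"wy":0,"wz":0},
  {"tx":0,"ty":0,"tz":0,"wx":0,"wy":0,"wz":0},
])

```text
time: 36.32
ee_pos: [0.7002, -0.1974, 0.1432]
tool_rot: [1.0, 0.001, 0.001, 0.0]
force: [-0.1, -0.0, 0.8]
width: 0.0597
grip_force: 0.0
```

```bash
python3 -c "
from h import *
print(go(699.5,-197,73,0.4))
"
```

```text
turn [ 0.03 -0.07 -0.28] shift [-0.07 -0.04  7.02] len 7.02 F [-0.1 -0.   0.8] t 36.3167
[ 700.17613389 -197.44173336  143.24024918]
```

>>> jog_arm([
  {"tx":0,"ty":0,"tz":1,"wx":0,"wy":0,"wz":0},
  {"tx":0,"ty":0,"tz":2,"wx":0,"wy":0,"wz":0},
  {"tx":0,"ty":0,"tz":2,"wx":0,"wy":0,"wz":0},
  {"tx":0,"ty":0,"tz":1.2,"wx":0,"wy":0,"wz":0},
  {"tx":0,"ty":0,"tz":0.6,"wx":0,"wy":0,"wz":0},
])

```text
time: 36.73
ee_pos: [0.699, -0.1968, 0.0724]
tool_rot: [1.0, 0.001, -0.001, -0.0]
force: [-0.4, -0.5, -0.8]
width: 0.0599
grip_force: 0.0
```

>>> jog_arm([
  {"tx":0,"ty":0,"tz":0.2,"wx":0,"wy":0,"wz":0},
  {"tx":0,"ty":0,"tz":0,"wx":0,"wy":0,"wz":0},
  {"tx":0,"ty":0,"tz":0,"wx":0,"wy":0,"wz":0},
  {"tx":0,"ty":0,"tz":0,"wx":0,"wy":0,"wz":0},
  {"tx":0,"ty":0,"tz":0,"wx":0,"wy":0,"wz":0},
], gripper=-1, squeeze=15)

```text
time: 37.15
ee_pos: [0.7006, -0.1972, 0.0735]
tool_rot: [1.0, 0.002, 0.001, 0.0]
force: [-0.4, -0.0, -1.1]
width: 0.0286
grip_force: 0.0
```

>>> jog_arm([
  {"tx":0,"ty":0,"tz":0,"wx":0,"wy":0,"wz":0},
  {"tx":0,"ty":0,"tz":0,"wx":0,"wy":0,"wz":0},
  {"tx":0,"ty":0,"tz":0,"wx":0,"wy":0,"wz":0},
  {"tx":0,"ty":0,"tz":0,"wx":0,"wy":0,"wz":0},
  {"tx":0,"ty":0,"tz":0,"wx":0,"wy":0,"wz":0},
])

```text
time: 37.57
ee_pos: [0.7002, -0.1971, 0.0728]
tool_rot: [1.0, 0.002, 0.0, 0.0]
force: [0.1, -0.3, 4.6]
width: 0.0198
grip_force: 15.0
```

```bash
python3 -c "
from h import *
print(go(699.5,-122,73,0.4),robot.read_state()['width'],robot.read_state()['grip_force'])
"
```

```text
turn [ 0.03 -0.06 -0.2 ] shift [-0.02 -7.51 -0.02] len 7.51 F [ 0.1 -0.3  4.6] t 37.5667
[ 700.22418803 -197.09265049   72.8352086 ] 0.01976567458726259 15.000330358743668
```

>>> jog_arm([
  {"tx":0,"ty":-0.3,"tz":0,"wx":0,"wy":0,"wz":0},
  {"tx":0,"ty":-0.7,"tz":0,"wx":0,"wy":0,"wz":0},
  {"tx":0,"ty":-1,"tz":0,"wx":0,"wy":0,"wz":0},
  {"tx":0,"ty":-1.2,"tz":0,"wx":0,"wy":0,"wz":0},
  {"tx":0,"ty":-1.2,"tz":0,"wx":0,"wy":0,"wz":0},
])

```text
time: 37.98
ee_pos: [0.7, -0.1521, 0.0728]
tool_rot: [1.0, 0.002, 0.001, 0.0]
force: [-0.6, -1.9, 5.7]
width: 0.0198
grip_force: 15.0
```

>>> jog_arm([
  {"tx":0,"ty":-1.2,"tz":0,"wx":0,"wy":0,"wz":0},
  {"tx":0,"ty":-1,"tz":0,"wx":0,"wy":0,"wz":0},
  {"tx":0,"ty":-0.6,"tz":0,"wx":0,"wy":0,"wz":0},
  {"tx":0,"ty":-0.3,"tz":0,"wx":0,"wy":0,"wz":0},
  {"tx":0,"ty":0,"tz":0,"wx":0,"wy":0,"wz":0},
])

```text
time: 38.4
ee_pos: [0.6999, -0.1197, 0.0728]
tool_rot: [1.0, 0.002, 0.0, -0.0]
force: [-0.2, 1.1, 6.6]
width: 0.0196
grip_force: 15.0
```

>>> jog_arm([
  {"tx":0,"ty":0,"tz":0,"wx":0,"wy":0,"wz":0},
  {"tx":0,"ty":0,"tz":0,"wx":0,"wy":0,"wz":0},
  {"tx":0,"ty":0,"tz":0,"wx":0,"wy":0,"wz":0},
])

```text
time: 38.65
ee_pos: [0.6999, -0.1199, 0.0728]
tool_rot: [1.0, 0.002, 0.0, -0.001]
force: [-0.4, 1.9, 6.4]
width: 0.0199
grip_force: 15.0
```

>>> jog_arm([
  {"tx":0,"ty":0.2,"tz":0,"wx":0,"wy":0,"wz":0},
  {"tx":0,"ty":0,"tz":0,"wx":0,"wy":0,"wz":0},
  {"tx":0,"ty":0,"tz":0,"wx":0,"wy":0,"wz":0},
])

```text
time: 38.9
ee_pos: [0.6999, -0.1222, 0.0728]
tool_rot: [1.0, 0.002, 0.0, -0.0]
force: [-1.4, 2.3, 7.1]
width: 0.02
grip_force: 15.0
```

>>> jog_arm([
  {"tx":0,"ty":0,"tz":0,"wx":0,"wy":0,"wz":0},
  {"tx":0,"ty":0,"tz":0,"wx":0,"wy":0,"wz":0},
  {"tx":0,"ty":0,"tz":0,"wx":0,"wy":0,"wz":0},
  {"tx":0,"ty":0,"tz":0,"wx":0,"wy":0,"wz":0},
], gripper=0)

```text
time: 39.23
ee_pos: [0.699, -0.1232, 0.0712]
tool_rot: [1.0, 0.002, -0.001, -0.0]
force: [-0.7, 0.5, -0.8]
width: 0.0448
grip_force: 0.0
```

>>> jog_arm([
  {"tx":0,"ty":0,"tz":-1,"wx":0,"wy":0,"wz":0},
  {"tx":0,"ty":0,"tz":-2,"wx":0,"wy":0,"wz":0},
  {"tx":0,"ty":0,"tz":-3,"wx":0,"wy":0,"wz":0},
  {"tx":0,"ty":0,"tz":-3,"wx":0,"wy":0,"wz":0},
  {"tx":0,"ty":-1,"tz":0,"wx":0,"wy":0,"wz":0},
])

```text
time: 39.65
ee_pos: [0.7033, -0.1166, 0.1712]
tool_rot: [1.0, 0.001, 0.006, 0.003]
force: [1.0, 0.0, 1.4]
width: 0.046
grip_force: 0.0
```

>>> jog_arm([
  {"tx":0,"ty":-3,"tz":0,"wx":0,"wy":0,"wz":0},
  {"tx":0,"ty":-3.5,"tz":0,"wx":0,"wy":0,"wz":0},
  {"tx":0,"ty":-3.5,"tz":0,"wx":0,"wy":0,"wz":0},
  {"tx":0,"ty":-3.5,"tz":0,"wx":0,"wy":0,"wz":0},
  {"tx":0,"ty":-3.5,"tz":0,"wx":0,"wy":0,"wz":0},
], gripper=-1)

```text
time: 40.07
ee_pos: [0.6987, 0.0578, 0.1625]
tool_rot: [1.0, 0.002, 0.0, -0.0]
force: [-0.1, 0.8, 0.2]
width: 0.0146
grip_force: 0.0
```

>>> jog_arm([
  {"tx":0,"ty":-3.5,"tz":0,"wx":0,"wy":0,"wz":0},
  {"tx":0,"ty":-3,"tz":0,"wx":0,"wy":0,"wz":0},
  {"tx":0,"ty":-2,"tz":0,"wx":0,"wy":0,"wz":0},
  {"tx":0,"ty":0,"tz":0,"wx":0,"wy":0,"wz":0},
  {"tx":0,"ty":0,"tz":0,"wx":0,"wy":0,"wz":0},
])

```text
time: 40.48
ee_pos: [0.6985, 0.1421, 0.1622]
tool_rot: [1.0, 0.003, 0.0, 0.0]
force: [0.7, -0.3, 0.6]
width: 0.0005
grip_force: 0.0
```

```bash
python3 -c "
from h import *
for n in('side','top'):
    im,P,d=snap(n,n+'15');g=im.astype(int);Z=P[...,2];sp=g.max(2)-g.min(2)
    m=pix(P,(.5,.75,-.25,.05),(Z>.065)&(Z<.1)&(sp<30)&(g.min(2)>130)); print('knob',rect(P,m),m.sum()) if m.any() else 0
    m=pix(P,(.5,.75,-.25,.1),(Z>.018)&(Z<.045)&(g.min(2)>170));print('marks',rect(P,m),m.sum())
    for o in boards(im,P): print(o)
cv2.imwrite('pics/s15b.png',cv2.resize(np.load('pics/side15.npz')['im'][200:320,250:410,::-1],(800,600)))
print(go(700.3,146,95,0),robot.read_state()['width'])
"
```

```text
knob (array([ 699.2, -124. ]), 25.7, 21.4, 1.5) 71
marks (array([ 626.3, -102.9]), 275.7, 215.0, -89.6) 165
(array([497.4, 495.8]), 179.1, 93.8, 5.5, 492)
(array([555.8,   4.6]), 90.4, 73.7, 0.6, 279)
(array([ 557.4, -105.9]), 89.0, 74.4, -1.7, 354)
(array([ 560.3, -215.6]), 89.8, 72.4, 1.1, 430)
knob (array([ 699.7, -121.1]), 28.0, 17.1, 1.3) 68
marks (array([ 626.5, -101.2]), 272.7, 211.6, -89.0) 167
(array([559.1,   5.2]), 92.6, 72.0, -1.0, 595)
(array([500.2, 500.3]), 182.0, 87.8, 4.4, 927)
(array([ 558.9, -105.5]), 92.7, 73.8, 0.6, 598)
(array([ 560.9, -213.4]), 92.7, 72.4, 0.8, 618)
turn [ 0.03 -0.    0.15] shift [ 0.15 -0.6   6.72] len 6.75 F [-0.1 -0.3  0.1] t 40.5833
[698.77053955 140.03389345 162.21022011] 0.0005228321934403743
```

View pics/s15b.png

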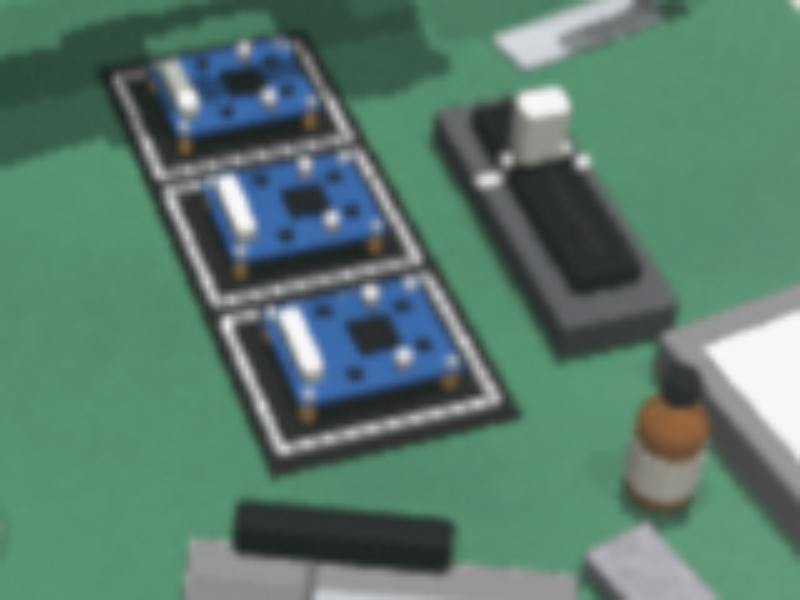

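The boards sit squarely in their bays and the slide grip stands between the white bars, at (540,125) in the crop. Now I'll press the lid.

>>> jog_arm([
  {"tx":0.1,"ty":-0.3,"tz":1,"wx":0,"wy":0,"wz":0},
  {"tx":0,"ty":-0.3,"tz":2,"wx":0,"wy":0,"wz":0},
  {"tx":0,"ty":0,"tz":2,"wx":0,"wy":0,"wz":0},
  {"tx":0,"ty":0,"tz":1,"wx":0,"wy":0,"wz":0},
  {"tx":0,"ty":0,"tz":0.5,"wx":0,"wy":0,"wz":0},
])

```text
time: 41.0
ee_pos: [0.6981, 0.1461, 0.0939]
tool_rot: [1.0, 0.001, -0.002, 0.0]
force: [-0.2, 0.4, -0.7]
width: 0.0007
grip_force: 0.0
```

>>> jog_arm([
  {"tx":0,"ty":0,"tz":0.2,"wx":0,"wy":0,"wz":0},
  {"tx":0,"ty":0,"tz":0.2,"wx":0,"wy":0,"wz":0},
  {"tx":0,"ty":0,"tz":0.2,"wx":0,"wy":0,"wz":0},
  {"tx":0,"ty":0,"tz":0.2,"wx":0,"wy":0,"wz":0},
  {"tx":0,"ty":0,"tz":0,"wx":0,"wy":0,"wz":0},
])

```text
time: 41.42
ee_pos: [0.7004, 0.1471, 0.0901]
tool_rot: [1.0, 0.002, 0.001, -0.0]
force: [0.2, -0.7, 0.7]
width: 0.0006
grip_force: 0.4
```

>>> jog_arm([
  {"tx":0,"ty":0,"tz":0.2,"wx":0,"wy":0,"wz":0},
  {"tx":0,"ty":0,"tz":0.2,"wx":0,"wy":0,"wz":0},
  {"tx":0,"ty":0,"tz":0,"wx":0,"wy":0,"wz":0},
])

```text
time: 41.67
ee_pos: [0.7004, 0.1471, 0.0868]
tool_rot: [1.0, 0.002, 0.001, 0.0]
force: [-0.9, -0.6, 4.2]
width: 0.0
grip_force: 2.3
```

>>> jog_arm([
  {"tx":0,"ty":0,"tz":0.2,"wx":0,"wy":0,"wz":0},
  {"tx":0,"ty":0,"tz":0.2,"wx":0,"wy":0,"wz":0},
  {"tx":0,"ty":0,"tz":0.1,"wx":0,"wy":0,"wz":0},
  {"tx":0,"ty":0,"tz":0,"wx":0,"wy":0,"wz":0},
])

```text
time: 42.0
ee_pos: [0.7004, 0.1471, 0.0819]
tool_rot: [1.0, 0.002, 0.001, 0.0]
force: [-1.5, -0.8, 4.9]
width: 0.0004
grip_force: 2.6
```

>>> jog_arm([
  {"tx":0,"ty":0,"tz":0.15,"wx":0,"wy":0,"wz":0},
  {"tx":0,"ty":0,"tz":0,"wx":0,"wy":0,"wz":0},
  {"tx":0,"ty":0,"tz":0,"wx":0,"wy":0,"wz":0},
])

```text
time: 42.25
ee_pos: [0.7005, 0.1471, 0.0814]
tool_rot: [1.0, 0.002, 0.001, 0.0]
force: [-3.4, -0.4, 9.7]
width: 0.0006
grip_force: 4.7
```

>>> jog_arm([
  {"tx":0,"ty":0,"tz":0.15,"wx":0,"wy":0,"wz":0},
  {"tx":0,"ty":0,"tz":0.1,"wx":0,"wy":0,"wz":0},
  {"tx":0,"ty":0,"tz":0,"wx":0,"wy":0,"wz":0},
  {"tx":0,"ty":0,"tz":0,"wx":0,"wy":0,"wz":0},
])

```text
time: 42.58
ee_pos: [0.7006, 0.1471, 0.0813]
tool_rot: [1.0, 0.002, 0.001, 0.0]
force: [-9.1, -1.6, 20.5]
width: 0.0003
grip_force: 10.0
```

>>> jog_arm([
  {"tx":0,"ty":0,"tz":-0.5,"wx":0,"wy":0,"wz":0},
  {"tx":0,"ty":0,"tz":-2,"wx":0,"wy":0,"wz":0},
  {"tx":0,"ty":0,"tz":-3,"wx":0,"wy":0,"wz":0},
  {"tx":-2,"ty":0,"tz":-3,"wx":0,"wy":0,"wz":0},
  {"tx":-3.5,"ty":0,"tz":-2,"wx":0,"wy":0,"wz":0},
])

```text
time: 43.0
ee_pos: [0.6473, 0.1465, 0.1845]
tool_rot: [1.0, 0.001, 0.003, -0.0]
force: [0.9, 0.7, 2.0]
width: 0.0005
grip_force: 0.0
```

>>> jog_arm([
  {"tx":-3.5,"ty":-2,"tz":0,"wx":0,"wy":0,"wz":0},
  {"tx":-3.5,"ty":-2,"tz":0,"wx":0,"wy":0,"wz":0},
  {"tx":-3.5,"ty":-2,"tz":0,"wx":0,"wy":0,"wz":0},
  {"tx":-3.5,"ty":-2,"tz":0,"wx":0,"wy":0,"wz":0},
  {"tx":-3,"ty":-1,"tz":0,"wx":0,"wy":0,"wz":0},
])

```text
time: 43.42
ee_pos: [0.4719, 0.2379, 0.1812]
tool_rot: [1.0, 0.002, 0.0, -0.0]
force: [0.3, -0.2, 0.7]
width: 0.0007
grip_force: 0.0
```

>>> jog_arm([
  {"tx":-1,"ty":0,"tz":0,"wx":0,"wy":0,"wz":0},
  {"tx":0,"ty":0,"tz":0,"wx":0,"wy":0,"wz":0},
  {"tx":0,"ty":0,"tz":0,"wx":0,"wy":0,"wz":0},
])

```text
time: 43.67
ee_pos: [0.4651, 0.2362, 0.1816]
tool_rot: [1.0, 0.002, 0.001, -0.0]
force: [0.8, -0.3, 0.1]
width: 0.0003
grip_force: 0.0
```

```bash
python3 -c "
from h import *
for n in('side','top'):
    im,P,d=snap(n,n+'16');g=im.astype(int);Z=P[...,2];sp=g.max(2)-g.min(2)
    m=pix(P,(.5,.8,.1,.35),(Z>.045)&(Z<.075)&(sp<25)&(g.max(2)>150));print('lid',rect(P,m),np.median(Z[m]))
    m=pix(P,(.5,.75,-.25,.05),(Z>.065)&(Z<.1)&(sp<30)&(g.min(2)>130)); print('knob',rect(P,m))
    print('handle',rect(P,m:=pix(P,(.3,.6,-.45,-.25),(P[...,2]>.065)&(P[...,2]<.095)&(g.max(2)<60))),np.median(P[m][:,2]))
    for o in boards(im,P): print(o)
"
```

```text
lid (array([699.2, 143.3]), 85.1, 81.7, -60.2) 0.055051205175467244
knob (array([ 698.6, -123.7]), 26.7, 21.0, 1.6)
handle (array([ 490.5, -376.7]), 95.0, 16.5, -21.0) 0.08015935189705345
(array([497.8, 492.8]), 180.1, 88.1, 5.2, 403)
(array([556.1,   5.5]), 90.1, 74.8, -0.6, 287)
(array([ 556.9, -105.8]), 89.9, 73.0, -2.8, 352)
(array([ 560.1, -214.7]), 90.9, 71.9, 1.3, 430)
lid (array([700.8, 147.2]), 84.3, 82.9, 87.6) 0.056139586032611224
knob (array([ 699.7, -121.1]), 27.6, 17.8, -1.8)
handle (array([ 491.2, -369.9]), 97.4, 18.0, -21.7) 0.08101513813252527
(array([499.9, 500.6]), 181.1, 86.9, 4.8, 933)
(array([557.9,   7.7]), 90.3, 70.0, 0.8, 591)
(array([ 560.1, -105. ]), 91.2, 74.1, -0.4, 585)
(array([ 562.6, -213.1]), 90.9, 73.2, 0.9, 622)
```

The lid went down 9 mm and everything measures in place, so I'm handing the job in.

```bash
python3 -c "
from station import robot
print(robot.close_job())"
```

```text
the job is handed in; nothing more can be done
None
```

I handed the job in at about 44 s without seeing a verdict: by my last camera check, all three boards are in their own bays, the heat control is at the white mark, the pot lid is fully home and the lifter is back on its rest pad.

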